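# Scoop dried persimmons into a sample tub and check its fill

## Robot

A 7-joint arm with a two-finger parallel gripper is mounted at the origin on the work surface. World frame = base frame: x ahead of the robot, y to its left, z up, the work surface at z = 0. Lengths are in m, angles in rad, forces in N, time in s.
With the tool pointing down it reaches from about 0.425 to 0.925 m from the base axis. Payload 6.8 kg.
Tool frame: the origin (TCP) lies midway between the tips of the shut fingers; the grasp point (between the pads) lies 19 mm behind it (bot.hold_point_z is the distance from the TCP to the grasp point, in m); z points along the fingers, y is the line along which they close (so a half turn about z gives the same grasp; the last joint's range is limited). The gripper opens to 85 mm and grips with 20 to 120 N. Pads are 22 mm wide; open, the fingers measure 114 mm over their backs; the gripper's body (76 mm by 85 mm) begins 54 mm behind the grasp point. The pads swing forward as they close: fully open they stand 13 mm farther back than shut.
Start: joints at [1.071, 0.477, 0.022, 1.555, -0.011, 1.109, -0.083], TCP at [0.258, -0.624, 0.231] pointing down, gripper open.
Joint ranges: [-2.96, 2.96], [-0.34, 2.1], [-1.41, 1.46], [0.24, 2.44], [-1.37, 4.51], [0.17, 1.92], [-2.96, 2.96]. Speed limits (rad/s): [2.39, 2.39, 3.14, 3.14, 3.14, 3.14, 3.14].

## Interface

Orientations are given as a unit quaternion [w, x, y, z].
In Python, from station import bot gives the robot as it stands. The module is installed in compiled form; this text tells all that it offers.
- The arm moves only by the tool step_arm, never from a script. Its argument "increments" is a list that holds one entry, the list of rows, each a list of 7 numbers: the opening, from -1 (shut) to 1 (fully open), then the shift along the tool's x, y, z in mm, then the turn, a rotation vector about the tool's x, y, z in degrees. In form: [[[grip, x, y, z, ax, ay, az], ...]]. A call has 1 to 10 rows; each row is the pose to reach, as a shift and turn from the pose commanded when the call began, along the tool's axes at that moment; what a row does not reach only later rows make up. A row lasts 1/12 s, in which the tool goes at most 41.7 mm and 7.16 degrees, less where a joint would pass 70% of its speed; a pose out of reach is approached as far as the arm can. A call with a gripper value outside its range is refused whole. The fingers move at their own pace and stop on an object; "force" is the grip in N (left out, the last holds). Time passes only in rows, so rows that repeat a pose let the fingers close. It gives the time, the measured TCP pose, the force, the opening and the grip force at its end, in the units of the state.
- bot.get_obs(): the state, without advancing time (a new reading comes with each control period).
- bot.read_camera(name): name is "scene" or "top"; returns a dict with "image" (400x640x3 uint8, red, green, blue), "camera_matrix" (3x3 intrinsics, pixels), "dist" ([k1, k2, p1, p2, k3] as OpenCV has them; the pictures are not rectified), "R" (3x3) and "t" (3): a world point X has camera coordinates R X + t. Camera axes: x right, y down, z forward; pixel columns grow to the right and rows downward; lengths in m; the calibration is good to about 2 mm. A picture is of the moment at which its call begins. There is no depth.
- bot.hand_in(): hands the job in; it is judged then, once.
The state is a dict: "t": time; "q": joint angles; "joint_vel": joint speeds; "joint_torque": joint torques, N m; "eef_pos": TCP position; "tool_rot": TCP orientation; "contact_force": force on the tool from outside, world axes, zero at the start; "torque": the same for the moment, N m; "gripper_width": opening from 0.0 (shut) to 1.0 (fully open); "grasp_force": force on a finger pad.
Only numpy, scipy, OpenCV 4.12 (cv2) and the standard library are available. Lean on these libraries where they do the work, as an engineer would, in place of code of your own. Each camera call takes 0.05 s, during which the arm holds its last target. There are 200 camera calls.

## Task

Using the scoop, move every dried persimmon from the drying tray into the white sample tub without touching the fruit with the gripper. Put the scoop back on its blue mat, slide the tub onto the yellow square centred under the fill gauge, and gently push the gauge's knob down until its red bar rests on the tub's rim; keep it there for about two seconds and let it spring back up. Finally slide the tub fully onto the green mat, leaving the other things where they are.

Things in the scene. Friction and masses are not known exactly. Their poses are not given: they have to be found in the camera images.
- tray: fixed aluminium drying tray, an open lane. Origin: underside, centre of its flat floor; x along the lane, +x away from the robot. Floor top at z 4 mm, flat from x -116 to +116 mm; inside width 116 mm (y -58 to +58); vertical walls at both sides and at +x, their tops at z 56 mm, 4 mm thick; at -x (towards the robot) the floor turns up into a 45 degree slope that rises to z 58 mm at x -170 mm
- tray_slope (a point): middle of the line where the tray's flat floor meets the 45 degree slope, at floor level; axes as the tray
- fruit0: dried persimmon, orange brown, rigid, flattened oblong 42 x 34 x 26 mm (x, y, z), 22 g; origin at its centre; starts lying in the tray; may be absent
- fruit1: dried persimmon, orange brown, rigid, flattened oblong 42 x 34 x 26 mm (x, y, z), 22 g; origin at its centre; starts lying in the tray; may be absent
- fruit2: dried persimmon, orange brown, rigid, flattened oblong 42 x 34 x 26 mm (x, y, z), 22 g; origin at its centre; starts lying in the tray; may be absent
- fruit3: dried persimmon, orange brown, rigid, flattened oblong 42 x 34 x 26 mm (x, y, z), 22 g; origin at its centre; starts lying in the tray; may be absent
- fruit4: dried persimmon, orange brown, rigid, flattened oblong 42 x 34 x 26 mm (x, y, z), 22 g; origin at its centre; starts lying in the tray; may be absent
- fruit5: dried persimmon, orange brown, rigid, flattened oblong 42 x 34 x 26 mm (x, y, z), 22 g; origin at its centre; starts lying in the tray; may be absent
- scoop: loose white scoop, 130 to 200 g with its weight low in the floor plate, floor 80 mm (x) by 96 mm (y), 2.5 mm thick, open at its -x edge (the lip); side walls 3 mm thick, 34 mm high; back wall 4 mm thick at +x, 48 mm high; blue upright grip block centred at x +26 mm, y 0: 36 mm along x, 18 mm thick along y, from z 47 to z 114 mm. Origin: underside, centre of its floor
- scoop_grip (a point): point to hold the scoop: in the grip block, 88 mm above the scoop's underside; pinch it across the scoop's y
- scoop_mat: flush blue square, 130 mm, on the bench where the scoop stands and returns; origin at its centre on the bench
- tub: loose white square tub, outside 140 x 140 mm, 70 mm high, walls and floor 5 mm, 0.25 to 0.42 kg empty, standing on the bench, with a blue bar handle that sticks out to -x from x -70 to x -145 mm, 18 mm wide (y), from z 28 to z 52 mm. Origin: underside, centre
- tub_handle (a point): point to hold the tub's handle: x -112 mm, z 40 mm in the tub's frame; pinch it across the tub's y
- gauge_spot (a point): centre of the flush yellow 150 mm square on the bench, right below the gauge's plunger; axes of the stand: its post stands at x +118 to +142 mm with a base block from x +100 to +170 mm (y -80 to +80); the arm above is at z 130 to 164 mm
- gauge_knob (a point): centre of the top of the gauge's black knob (38 mm across), 226 mm above the bench when up; it goes down with the plunger. The plunger carries a red bar foot, 172 mm along the stand's y, 24 mm along x, its underside at z 100 mm when up
- gauge (a joint): travel of the gauge plunger in m: 0 up (sprung up, about 2 N at the start and 4 N at 30 mm), grows as pushed down, end stop 0.045; reads 0.030 with the bar resting on the tub's rim
- out_mat: flush green square, 190 mm, on the bench, where the checked tub goes; origin at its centre on the bench
- jar: amber jar, 64 mm across, bystander; origin centre of underside
- tape: roll of cardboard-coloured tape, bystander; origin centre of underside
There are look-alikes about, which are no part of the job. Leave any purple or turquoise look-alike of the scoop alone.

How it is judged:
By the outcome, as a careful person would: the job done as asked, in the order asked, and still so for the second after the job is handed in, with the robot touching nothing.
Of fruit0, fruit1, fruit2, fruit3, fruit4, fruit5 only 4 to 6 are there at a start; the rules pass over those that are not, and their reading is None.
At some moment in a run one of tub, scoop may be knocked a few centimetres aside while the robot is not near it.
It also fails if it takes over 210 s, if anything falls off the work surface, if the arm or the gripper's body presses on something with over 40 N, if the wrist force passes 120 N, or if a joint passes its speed limit or range.

## Working session

There is one attempt and no reset: what is moved stays moved. The work goes in short steps, Python scripts to look and compute and a tool call to move; the robot and the scene stay as the last step left them, time stands still between calls to the robot, and variables do not carry over. Pictures are saved under pics/ and viewed, at most 14 in all, crops included, and the job is handed in when it is done.

Besides the shell and the picture viewer there is one more tool, called after ">>>" as a command line: name --argument value ..., lists and objects as JSON in quotes. step_arm: Moves the arm, as the interface text tells. Its arguments: {"type":"object","properties":{"increments":{"type":"array"},"force":{"type":"number"}},"required":["increments"]}

```bash
mkdir -p pics; cat > h.py <<'E'
import numpy as np,cv2
from station import bot
def cam(n):
    c=bot.read_camera(n); c['K']=np.array(c['camera_matrix'],float);c['D']=np.array(c['dist'],float);c['R']=np.array(c['R']);c['t']=np.array(c['t']);return c
def ray(c,uv,z):
    p=cv2.undistortPoints(np.array([[uv]],float),c['K'],c['D'])[0,0]
    d=c['R'].T@np.array([p[0],p[1],1]);o=-c['R'].T@c['t'];return o+d*(z-o[2])/d[2]
def proj(c,X):
    return cv2.projectPoints(np.array(X,float).reshape(-1,1,3),cv2.Rodrigues(c['R'])[0],c['t'],c['K'],c['D'])[0][:,0]
def save(c,n,box=None,s=1):
    im=c['image'][:,:,::-1]
    if box: im=im[box[1]:box[3],box[0]:box[2]]
    cv2.imwrite('pics/'+n,cv2.resize(im,None,fx=s,fy=s,interpolation=cv2.INTER_CUBIC))
E
python3 - <<'E'
from h import *
for n in('top','scene'):
    c=cam(n);save(c,n+'0.png',s=1.25);print(n,-c['R'].T@c['t'],c['R'].round(3).tolist(),c['K'].tolist())
o=bot.get_obs();print(o['eef_pos'],o['tool_rot'],o['gripper_width'],bot.hold_point_z)
E
```

```text
top [ 0.33715356 -0.01442118  1.25223204] [[0.066, -0.998, 0.0], [-0.975, -0.064, -0.212], [0.212, 0.014, -0.977]] [[455.18687336096474, 0.0, 321.83490346601064], [0.0, 455.18687336096474, 198.42436645225644], [0.0, 0.0, 1.0]]
scene [ 1.10617248 -0.25400377  0.93718246] [[0.44, 0.898, -0.013], [0.708, -0.355, -0.61], [-0.552, 0.26, -0.792]] [[369.5246123025615, 0.0, 318.77308228097337], [0.0, 369.5246123025615, 197.20053310814907], [0.0, 0.0, 1.0]]
[ 0.25750007 -0.62335627  0.23040069] [-8.24186086e-04  9.80877151e-01  1.94626000e-01 -2.33228351e-04] 1.0014822294281893 0.0187
```

View pics/top0.png

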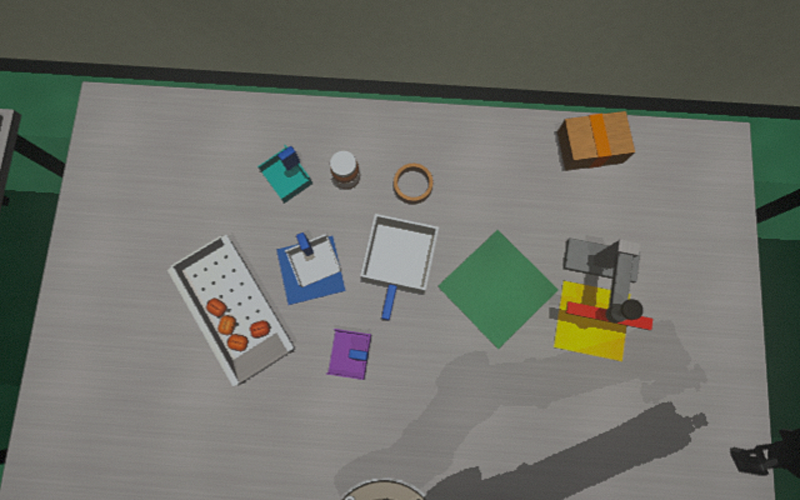

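View pics/scene0.png

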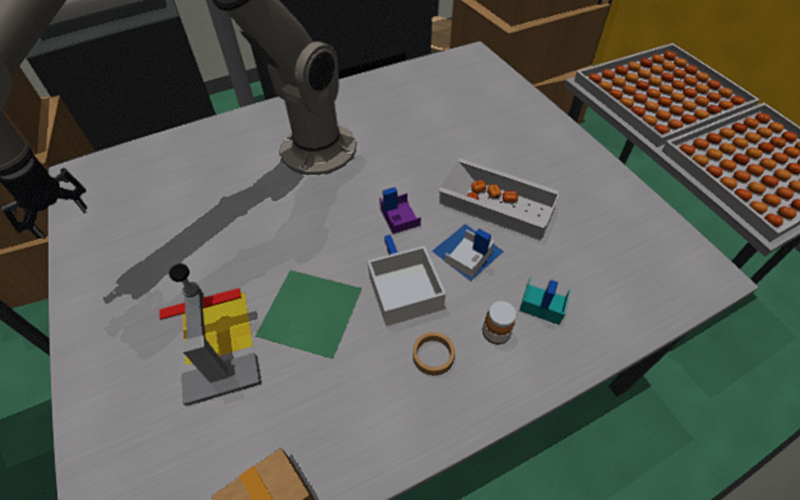

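The top view shows the following, in view pixels (raw × 1.25):
- **Scoop candidates:** white at (318,262) on the blue mat, turquoise at (285,174) and purple at (349,355). The white one on the blue mat fits the description.
- **Fruit:** four, at (216,307), (227,325), (260,328) and (237,342).
- **Tub:** (400,253), with its handle towards the robot at (388,302).
- **Gauge and mats:** knob at (631,310), green mat at (498,290).

I'll take one enlarged crop to confirm the scoop and pick corners.

```bash
cat >> h.py <<'E'
def mask(im,lo,hi):
    return cv2.inRange(cv2.cvtColor(im,cv2.COLOR_RGB2HSV),np.array(lo),np.array(hi))
def comps(m,amin=15):
    n,l,s,ce=cv2.connectedComponentsWithStats(m); return [(ce[i],s[i],np.uint8(l==i)) for i in range(1,n) if s[i,4]>=amin]
COL=dict(yellow=((22,150,80),(34,255,255)),green=((55,80,60),(75,255,200)),blue=((105,120,40),(125,255,255)),fruit=((3,150,90),(16,255,255)),red=((0,190,120),(3,255,255)))
E
python3 - <<'E'
from h import *
c=cam('top');save(c,'crop1.png',(130,180,360,310),3.4)
for k,(lo,hi) in COL.items():
    for ce,s,l in comps(mask(c['image'],lo,hi),12):
        if s[1]<100:continue
        r=cv2.boxPoints(cv2.minAreaRect(cv2.findContours(l,0,2)[0][0]))
        z={'fruit':.02,'blue':0.0,'red':.11}.get(k,0)
        print(k,ce.round(1),s.tolist(),'w',ray(c,ce,z)[:2].round(4),[ray(c,q,z)[:2].round(3).tolist() for q in r])
E
```

```text
yellow [470.3 259.8] [443, 225, 58, 64, 2136] w [ 0.4636 -0.4133] [[0.412, -0.332], [0.559, -0.359], [0.537, -0.516], [0.391, -0.485]]
green [ 24.6 140.9] [4, 121, 46, 34, 971] w [0.7215 0.8738] [[0.688, 0.929], [0.781, 0.928], [0.76, 0.8], [0.667, 0.802]]
green [625.  180.7] [606, 165, 34, 27, 658] w [ 0.7164 -0.8529] [[0.76, -0.802], [0.766, -0.897], [0.689, -0.89], [0.683, -0.797]]
green [397.9 230.6] [351, 184, 95, 95, 4549] w [ 0.531  -0.2133] [[0.525, -0.079], [0.668, -0.205], [0.537, -0.345], [0.4, -0.219]]
green [  0.7 376.5] [0, 371, 3, 15, 29] w [0.0808 0.8045] [[0.094, 0.809], [0.094, 0.804], [0.061, 0.797], [0.06, 0.802]]
blue [228.6 122.4] [222, 117, 14, 11, 78] w [0.817 0.29 ] [[0.812, 0.31], [0.836, 0.281], [0.822, 0.27], [0.798, 0.299]]
blue [242.  192.8] [237, 186, 11, 14, 89] w [0.6096 0.2293] [[0.62, 0.248], [0.631, 0.231], [0.6, 0.212], [0.589, 0.229]]
blue [265.6 194.3] [263, 189, 6, 14, 27] w [0.6097 0.1623] [[0.624, 0.172], [0.626, 0.166], [0.589, 0.15], [0.587, 0.156]]
blue [245.2 226.2] [222, 197, 54, 47, 859] w [0.5153 0.2105] [[0.586, 0.289], [0.627, 0.167]
[... 481 characters left out ...]
, -0.366], [0.51, -0.372], [0.498, -0.455], [0.472, -0.449]]
fruit [180.8 259.6] [175, 253, 13, 14, 143] w [0.4107 0.3707] [[0.396, 0.389], [0.432, 0.381], [0.425, 0.353], [0.388, 0.36]]
fruit [207.3 262.8] [200, 257, 15, 13, 140] w [0.4069 0.2986] [[0.415, 0.321], [0.426, 0.287], [0.399, 0.277], [0.388, 0.311]]
fruit [189.6 273.5] [182, 268, 16, 12, 148] w [0.3754 0.3424] [[0.365, 0.364], [0.393, 0.361], [0.386, 0.322], [0.358, 0.325]]
red [465.6 247.7] [453, 242, 26, 13, 183] w [ 0.4819 -0.3667] [[0.475, -0.335], [0.496, -0.339], [0.488, -0.398], [0.467, -0.394]]
red [511.2 257.8] [495, 254, 27, 9, 138] w [ 0.4641 -0.4803] [[0.461, -0.44], [0.481, -0.444], [0.473, -0.506], [0.453, -0.502]]
```

View pics/crop1.png

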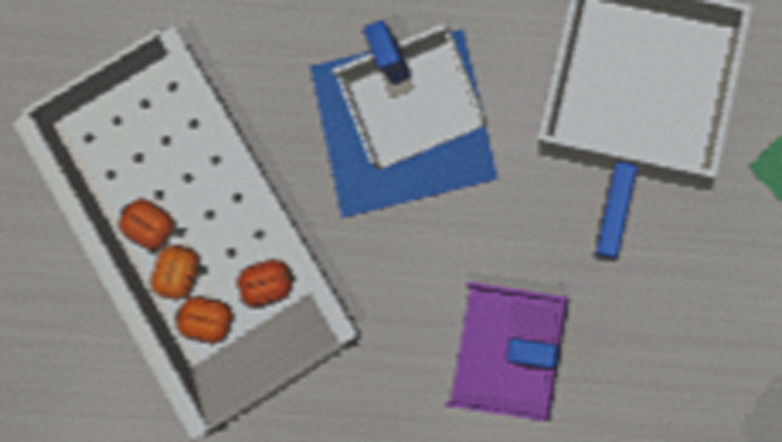

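The crop confirms the scoop: white, with a blue grip block at (385,50), on the blue mat. Its lip faces down and right, from (377,167) to (487,125). The tray's slope end is at (270,375). The purple one at (507,350) is the look-alike and stays alone. Next I turn the corners into poses.

```bash
python3 - <<'E'
from h import *
c=cam('top')
w=lambda u,v,z:ray(c,(130+u/3.4,180+v/3.4),z)[:2]
def show(n,pts,z):
    P=[w(u,v,z) for u,v in pts];C=np.mean(P,0)
    print(n,C.round(4),'edges',[(round(float(np.linalg.norm(b-a)),3),round(float(np.degrees(np.arctan2(*(b-a)[::-1]))),1)) for a,b in zip(P,P[1:]+P[:1])]);return P
T=show('tray FL,FR,NR,NL',[(18,118),(172,28),(357,338),(203,436)],.056)
show('tub NL NR FR',[(540,146),(712,178),(748,8),(576,-24)],.07)
show('mat',[(312,66),(460,30),(497,180),(344,216)],0)
show('scoop backL,backR',[(335,72),(450,28)],.048)
show('scoop lipL,lipR',[(377,167),(487,125)],.0)
im=c['image'];hsv=cv2.cvtColor(im,cv2.COLOR_RGB2HSV)
m=mask(im,(105,140,110),(125,255,255));
for ce,s,l in comps(m,6):
    r=cv2.minAreaRect(cv2.findContours(l,0,2)[0][0]);print('bright blue',ce.round(1),s[4],ray(c,ce,.114)[:2].round(4),ray(c,ce,.052)[:2].round(4),[ray(c,q,.114)[:2].round(3).tolist() for q in cv2.boxPoints(r)])
for k in('green','yellow'):
  for ce,s,l in comps(mask(im,*COL[k]),1500):
    h=cv2.convexHull(cv2.findContours(l,0,2)[0][0]);a=cv2.approxPolyDP(h,5,True)[:,0]
    P=np.array([ray(c,q,0)[:2] for q in a]);print(k,P.round(3).tolist(),P.mean(0).round(4))
m=mask(im,(0,0,0),(179,255,45));
for ce,s,l in comps(m,30):
    if 480<ce[0]<530 and 230<ce[1]<270: print('knob',ce,s.tolist(),ray(c,ce,.22)[:2])
y=-9
for q in [(453,242),(522,262)]: pass
F=[(172.4,245.4),(180.8,259.6),(207.3,262.8),(189.6,273.5)]
far=(T[0]+T[1])/2;near=(T[2]+T[3])/2;d=(far-near)/np.linalg.norm(far-near);o=far-.12*d
print('tray o',o,'yaw',np.degrees(np.arctan2(d[1],d[0])),'o from near',near+.17*d)
for f in F:
    p=ray(c,f,.02)[:2]-o;print('fruit in tray',(p@d).round(3),(p@np.array([-d[1],d[0]])).round(3))
E
```

```text
tray FL,FR,NR,NL [0.443  0.3537] edges [(0.137, -54.2), (0.289, -143.3), (0.134, 126.5), (0.291, 37.2)]
tub NL NR FR [0.582 0.008] edges [(0.135, -96.8), (0.138, -8.5), (0.138, 82.9), (0.139, 172.8)]
mat [0.5448 0.204 ] edges [(0.125, -72.1), (0.13, -161.3), (0.127, 107.2), (0.128, 18.1)]
scoop backL,backR [0.5945 0.2099] edges [(0.097, -64.5), (0.097, 115.5)]
scoop lipL,lipR [0.5267 0.1784] edges [(0.096, -64.9), (0.096, 115.1)]
bright blue [228.6 122.1] 70 [0.7741 0.2624] [0.7979 0.2774] [[0.769, 0.28], [0.791, 0.254], [0.779, 0.245], [0.758, 0.271]]
bright blue [241.9 192.7] 73 [0.585  0.2072] [0.5985 0.2193] [[0.597, 0.221], [0.603, 0.208], [0.574, 0.193], [0.567, 0.206]]
bright blue [265.7 193.9] 19 [0.5859 0.146 ] [0.5994 0.1547] [[0.598, 0.153], [0.599, 0.149], [0.569, 0.136], [0.567, 0.14]]
bright blue [245.5 226.4] 811 [0.4986 0.1893] [0.5074 0.2004] [[0.564, 0.258], [0.598, 0.147], [0.487, 0.112], [0.455, 0.222]]
bright blue [310.8 241. ] 160 [0.4726 0.022 ] [0.48  0.024] [[0.44, 0.034], [0.508, 0.025], [0.506, 0.01], [0.438, 0.02]]
bright blue [286.2 283.4] 88 [0.3644 0.075 ] [0.3659 0.0799] [[0.358, 0.092], [0.373, 0.091], [0.371, 0.058], [0.355, 0.059]]
green [[0.98, 1.003], [0.98, -0.914], [0.811, -0.9], [0.756, -0.799], [0.762, 0.807], [0.821, 0.92], [0.887, 0.982]] [0.8568 0.1569]
green [[0.661, -0.207], [0.538, -0.344], [0.401, -0.217], [0.527, -0.083]] [ 0.532  -0.2127]
yellow [[0.556, -0.36], [0.544, -0.463], [0.466, -0.494], [0.392, -0.485], [0.415, -0.339]] [ 0.4746 -0.4283]
tray o [0.46297482 0.36871101] yaw 36.92975111630762 o from near [0.46303432 0.36875573]
fruit in tray 0.005 0.033
fruit in tray -0.041 0.033
fruit in tray -0.087 -0.022
fruit in tray -0.086 0.032
```

>>> step_arm --increments '[[[1,206,-214,-25,0,0,0],[1,206,-214,-25,0,0,0],[1,206,-214,-25,0,0,0],[1,206,-214,-25,0,0,0],[1,206,-214,-25,0,0,0],[1,206,-214,-25,0,0,0],[1,206,-214,-25,0,0,0],[1,206,-214,-25,0,0,0],[1,206,-214,-25,0,0,0]]]'

```text
t: 0.95
eef_pos: [0.3682, -0.3445, 0.2568]
tool_rot: [0.0, 0.98, 0.198, 0.001]
contact_force: [-0.2, -0.8, -0.3]
gripper_width: 1.002
grasp_force: 0.0
```

>>> step_arm --increments '[[[1,206,-214,0,0,0,0],[1,206,-214,0,0,0,0],[1,206,-214,0,0,0,0],[1,206,-214,0,0,0,0],[1,206,-214,0,0,0,0],[1,206,-214,0,0,0,0],[1,206,-214,0,0,0,0],[1,206,-214,0,0,0,0],[1,206,-214,0,0,0,0]]]'

```text
t: 1.7
eef_pos: [0.4763, -0.0695, 0.2562]
tool_rot: [-0.0, 0.981, 0.196, 0.0]
contact_force: [0.2, -0.4, -0.4]
gripper_width: 1.004
grasp_force: 0.0
```

>>> step_arm --increments '[[[1,206,-214,0,0,0,-2.8],[1,206,-214,0,0,0,-2.8],[1,206,-214,0,0,0,-2.8],[1,206,-214,0,0,0,-2.8],[1,206,-214,0,0,0,-2.8],[1,206,-214,0,0,0,-2.8],[1,206,-214,0,0,0,-2.8],[1,206,-214,0,0,0,-2.8],[1,206,-214,0,0,0,-2.8]]]'

```text
t: 2.45
eef_pos: [0.5848, 0.2058, 0.2553]
tool_rot: [-0.0, 0.976, 0.219, -0.0]
contact_force: [0.1, -1.0, 0.0]
gripper_width: 1.0
grasp_force: 0.0
```

```bash
cat >> h.py <<'E'
from scipy.spatial.transform import Rotation as Ro
def pose():
    o=bot.get_obs();q=o['tool_rot'];return np.array(o['eef_pos']),Ro.from_quat([q[1],q[2],q[3],q[0]]),o
def target(yaw,tilt=0):  # tilt>0: scoop lip (-x) goes up, about tool y
    return Ro.from_euler('z',yaw,degrees=True)*Ro.from_euler('x',180,degrees=True)*Ro.from_euler('y',tilt,degrees=True)
def inc(p,yaw,tilt=0,src=None):
    p0,R0,_=pose() if src is None else (*src,0)
    R=target(yaw,tilt);d=R0.inv().apply(np.array(p)-p0)*1000;r=np.degrees((R0.inv()*R).as_rotvec())
    print('inc',d.round(1).tolist(),r.round(1).tolist(),'rows>=',round(float(max(np.linalg.norm(d)/41.7,np.linalg.norm(r)/7.16)),1));return p,R
def st():
    p,R,o=pose();print('t',round(o['t'],2),'p',p.round(4),'x-axis',R.as_matrix()[:,0].round(3),'z',R.as_matrix()[:,2].round(3),'q',np.round(o['q'],2),'w',round(o['gripper_width'],3),'g',round(o['grasp_force'],1),'F',np.round(o['contact_force'],1))
E
python3 - <<'E'
from h import *
st();inc((.585,.206,.069),25.3)
c=cam('top');save(c,'chk1.png',(200,150,350,260),4)
for ce,s,l in comps(mask(c['image'],(105,140,110),(125,255,255)),6): print(ce.round(1),s[4])
E
```

```text
t 2.45 p [0.5848 0.2058 0.2553] x-axis [ 0.904  0.428 -0.001] z [-0.001  0.    -1.   ] q [-0.09  0.41 -0.47  1.64  0.2   1.14 -1.73] w 1.0 g 0.0 F [ 0.1 -1.   0. ]
inc [0.4, 0.1, 186.3] [-0.0, 0.0, 0.0] rows>= 4.5
[229.9 121.3] 53
[265.5 194. ] 23
[310.9 241.1] 158
```

>>> step_arm --increments '[[[1,0,0,130,0,0,0],[1,0,0,130,0,0,0],[1,0,0,130,0,0,0],[1,0,0,160,0,0,0],[1,0,0,175,0,0,0],[1,0,0,185,0,0,0],[1,0,0,185,0,0,0],[1,0,0,185,0,0,0]]]'

```text
t: 3.17
eef_pos: [0.5847, 0.2034, 0.072]
tool_rot: [0.001, 0.976, 0.217, 0.0]
contact_force: [0.3, -0.3, 0.9]
gripper_width: 1.0
grasp_force: 0.0
```

>>> step_arm --increments '[[[-1,0,0,0,0,0,0],[-1,0,0,0,0,0,0],[-1,0,0,0,0,0,0],[-1,0,0,0,0,0,0],[-1,0,0,0,0,0,0],[-1,0,0,0,0,0,0],[-1,0,0,0,0,0,0],[-1,0,0,0,0,0,0]]]' --force 100

```text
t: 3.83
eef_pos: [0.5844, 0.2058, 0.0719]
tool_rot: [-0.0, 0.976, 0.219, 0.001]
contact_force: [-0.7, -0.4, 5.3]
gripper_width: 0.201
grasp_force: 97.6
```

>>> step_arm --increments '[[[-1,0,0,-20,0,0,0],[-1,0,0,-60,0,0,0],[-1,0,0,-100,0,0,0],[-1,0,0,-140,0,0,0],[-1,0,0,-140,0,0,0],[-1,0,0,-140,0,0,0]]]'

```text
t: 4.33
eef_pos: [0.5849, 0.2061, 0.2136]
tool_rot: [-0.0, 0.976, 0.218, 0.002]
contact_force: [-0.8, -0.5, -2.5]
gripper_width: 0.2
grasp_force: 97.5
```

```bash
python3 - <<'E'
from h import *
st()
c=cam('top');save(c,'chk2t.png',(130,170,330,310),4)
c=cam('scene');save(c,'chk2s.png',(330,100,480,240),4)
E
```

```text
t 4.33 p [0.5849 0.2061 0.2136] x-axis [0.905 0.426 0.005] z [ 0.004  0.001 -1.   ] q [-0.09  0.44 -0.47  1.69  0.22  1.06 -1.76] w 0.2 g 97.5 F [-0.8 -0.5 -2.5]
```

View pics/chk2s.png

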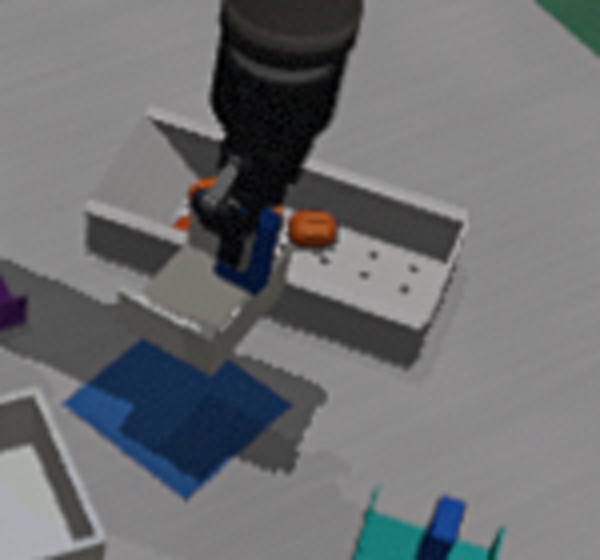

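The scoop is lifted clean off its mat and sits level, with the grip at (262,250). Next I go above the far end of the tray.

```bash
cat >> h.py <<'E'
TO=np.array([.463,.3687]);TY=36.9
def tray(x,y,z): # scoop origin tray coords (mm) -> TCP world, scoop underside at z mm world
    a=np.radians(TY);X=(x+26)/1e3;Y=y/1e3
    return np.array([TO[0]+X*np.cos(a)-Y*np.sin(a),TO[1]+X*np.sin(a)+Y*np.cos(a),z/1e3+.0719])
E
python3 - <<'E'
from h import *
inc(tray(72,5,125),TY)
E
```

```text
inc [56.5, -224.1, 12.7] [-0.0, 0.1, -11.7] rows>= 5.6
```

>>> step_arm --increments '[[[-1,57,-224,13,0,0,-11.7],[-1,57,-224,13,0,0,-11.7],[-1,57,-224,13,0,0,-11.7],[-1,57,-224,13,0,0,-11.7],[-1,57,-224,13,0,0,-11.7],[-1,57,-224,13,0,0,-11.7],[-1,57,-224,13,0,0,-11.7],[-1,57,-224,13,0,0,-11.7],[-1,57,-224,13,0,0,-11.7]]]'

```text
t: 5.18
eef_pos: [0.5397, 0.4306, 0.1959]
tool_rot: [0.001, 0.949, 0.317, -0.002]
contact_force: [0.4, -0.4, -1.6]
gripper_width: 0.196
grasp_force: 97.5
```

>>> step_arm --increments '[[[-1,0,0,25,0,0,0],[-1,0,0,50,0,0,0],[-1,0,0,55,0,0,0],[-1,0,0,55,0,0,0]]]'

```text
t: 5.52
eef_pos: [0.5397, 0.4289, 0.1405]
tool_rot: [0.002, 0.949, 0.316, -0.002]
contact_force: [0.7, -0.4, -1.3]
gripper_width: 0.199
grasp_force: 97.5
```

```bash
python3 - <<'E'
from h import *
st();inc(tray(72,5,4),TY)
c=cam('top');save(c,'chk3t.png',(125,170,275,310),4)
c=cam('scene')
save(c,'chk3s.png',(330,110,470,215),5)
E
```

```text
t 5.52 p [0.5397 0.4289 0.1405] x-axis [ 0.801  0.599 -0.006] z [-0.004 -0.005 -1.   ] q [-0.43  0.64 -0.5   1.56  0.34  1.03 -1.95] w 0.199 g 97.5 F [ 0.7 -0.4 -1.3]
inc [0.9, -3.0, 64.6] [0.1, 0.3, -0.1] rows>= 1.6
```

View pics/chk3t.png

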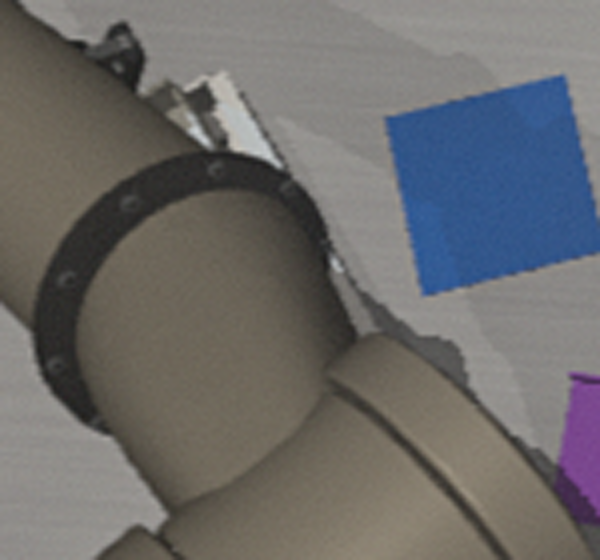

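The arm hides the tray from the top camera, so I check in the scene view.

View pics/chk3s.png

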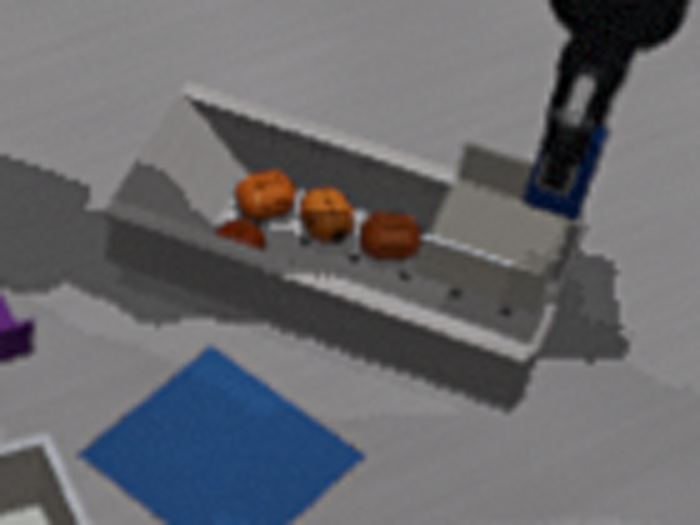

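The scoop hovers over the tray's far end, with its lip from (440,225) to (545,270) beyond the farthest fruit at (390,235). Before lowering, I cross-check the tray corners with this camera.

```bash
python3 - <<'E'
from h import *
c=cam('scene')
w=lambda u,v,z:ray(c,(330+u/5,110+v/5),z)[:2]
a=np.radians(TY);R=np.array([[np.cos(a),-np.sin(a)],[np.sin(a),np.cos(a)]])
for n,u,v,z in [('FR top',530,360,.056),('NR top',106,213,.057),('NL top',185,88,.057),('FR bottom',508,410,0)]:
    print(n,((w(u,v,z)-TO)@R*1000).round(1))
p,_,_=pose();z0=p[2]-.0719
print('scoop centre', ((p[:2]-TO)@R*1000-[26,0]).round(1))
for n,u,v,z in [('backR top',582,226,z0+.048),('lipR? ',545,272,z0+.034),('lipL floor',432,232,z0+.0025),('sideL back top',468,146,z0+.034)]:
    print(n,((w(u,v,z)-TO)@R*1000).round(1))
E
```

```text
FR top [122.4 -68.2]
NR top [-165.7  -70.7]
NL top [-165.6   66.6]
FR bottom [120.2 -64.2]
scoop centre [74.4  4.2]
backR top [122.9  -8.8]
lipR?  [112.3 -42.5]
lipL floor [35.9 -9.3]
sideL back top [37.1 43.6]
```

>>> step_arm --increments '[[[-1,-2,-3,25,0,0,0],[-1,-2,-3,45,0,0,0],[-1,-2,-3,55,0,0,0],[-1,-2,-3,59,0,0,0],[-1,-2,-3,62,0,0,0],[-1,-2,-3,64,0,0,0],[-1,-2,-3,64,0,0,0],[-1,-2,-3,64,0,0,0]]]'

```text
t: 6.33
eef_pos: [0.537, 0.434, 0.0803]
tool_rot: [-0.0, 0.949, 0.317, 0.001]
contact_force: [-1.3, 0.7, -0.7]
gripper_width: 0.203
grasp_force: 97.6
```

```bash
python3 - <<'E'
from h import *
st();inc(tray(72,5,4),TY);inc(tray(-76,5,4),TY)
c=cam('scene')
save(c,'chk4s.png',(330,110,470,215),5)
E
```

```text
t 6.33 p [0.537  0.434  0.0803] x-axis [0.799 0.601 0.002] z [ 0.001  0.001 -1.   ] q [-0.45  0.7  -0.48  1.6   0.38  0.93 -1.99] w 0.203 g 97.6 F [-1.3  0.7 -0.7]
inc [-0.4, 2.8, 4.4] [-0.0, -0.1, 0.0] rows>= 0.1
inc [-148.4, 2.8, 4.2] [-0.0, -0.1, 0.0] rows>= 3.6
```

View pics/chk4s.png

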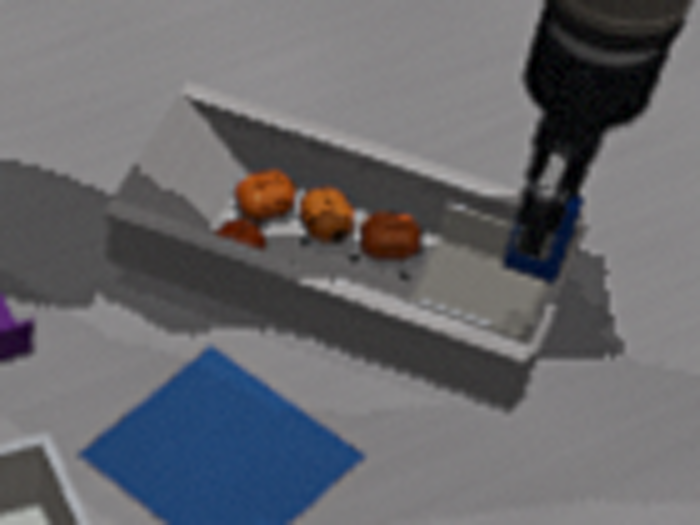

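The scoop is inside the lane, with its lip behind the fruit and all four fruit undisturbed. I lower the last few mm onto the floor and push slowly.

>>> step_arm --increments '[[[-1,0,2,2,0,0,0],[-1,0,2,4,0,0,0],[-1,0,2,5,0,0,0],[-1,0,2,5,0,0,0]]]'

```text
t: 6.72
eef_pos: [0.5384, 0.4319, 0.076]
tool_rot: [0.0, 0.949, 0.317, 0.001]
contact_force: [-1.3, -3.7, 9.1]
gripper_width: 0.2
grasp_force: 99.2
```

>>> step_arm --increments '[[[-1,-7,0,0,0,0,0],[-1,-14,0,0,0,0,0],[-1,-21,0,0,0,0,0],[-1,-28,0,0,0,0,0],[-1,-35,0,0,0,0,0],[-1,-42,0,0,0,0,0],[-1,-49,0,0,0,0,0],[-1,-56,0,0,0,0,0],[-1,-63,0,0,0,0,0],[-1,-70,0,0,0,0,0]]]'

```text
t: 7.55
eef_pos: [0.4833, 0.3916, 0.0762]
tool_rot: [-0.001, 0.948, 0.317, 0.003]
contact_force: [3.0, 2.1, 5.7]
gripper_width: 0.197
grasp_force: 98.6
```

```bash
python3 - <<'E'
from h import *
st();inc(tray(-76,5,4),TY)
c=cam('scene')
save(c,'chk5s.png',(330,110,470,215),5)
E
```

```text
t 7.55 p [0.4833 0.3916 0.0762] x-axis [0.799 0.601 0.006] z [ 0.004  0.004 -1.   ] q [-0.42  0.62 -0.49  1.79  0.38  0.83 -2.02] w 0.197 g 98.6 F [3.  2.1 5.7]
inc [-80.0, 1.0, -0.1] [-0.0, -0.3, 0.0] rows>= 1.9
```

View pics/chk5s.png

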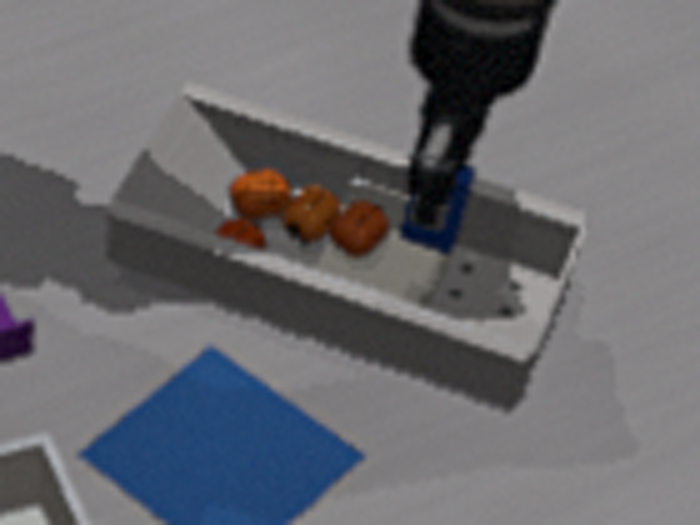

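Floor contact came at about 9 N, and the lip has gone under the first fruit at (358,228), with the others just ahead. I keep pushing towards the slope.

>>> step_arm --increments '[[[-1,-7,0,0,0,0,0],[-1,-14,0,0,0,0,0],[-1,-21,0,0,0,0,0],[-1,-28,0,0,0,0,0],[-1,-35,0,0,0,0,0],[-1,-42,0,0,0,0,0],[-1,-49,0,0,0,0,0],[-1,-56,0,0,0,0,0],[-1,-63,0,0,0,0,0],[-1,-70,0,0,0,0,0]]]'

```text
t: 8.43
eef_pos: [0.4276, 0.3499, 0.0762]
tool_rot: [-0.001, 0.948, 0.317, 0.003]
contact_force: [2.8, 2.3, 6.4]
gripper_width: 0.194
grasp_force: 98.8
```

>>> step_arm --increments '[[[-1,-2,0,0,0,0,0],[-1,-4,0,0,0,0,0],[-1,-6,0,0,0,0,0],[-1,-6,0,0,0,0,0],[-1,-6,0,0,0,0,0]]]'

```text
t: 8.85
eef_pos: [0.4229, 0.3463, 0.0762]
tool_rot: [-0.001, 0.948, 0.317, 0.003]
contact_force: [3.7, 2.9, 6.8]
gripper_width: 0.197
grasp_force: 98.8
```

```bash
python3 - <<'E'
from h import *
st();inc(tray(-76,5,4),TY)
c=cam('scene')
save(c,'chk6s.png',(330,110,470,215),5)
E
```

```text
t 8.85 p [0.4229 0.3463 0.0762] x-axis [0.799 0.601 0.006] z [ 0.004  0.004 -1.   ] q [-0.39  0.52 -0.51  1.97  0.37  0.74 -2.05] w 0.197 g 98.8 F [3.7 2.9 6.8]
inc [-4.4, 1.2, 0.3] [-0.0, -0.4, 0.0] rows>= 0.1
```

View pics/chk6s.png

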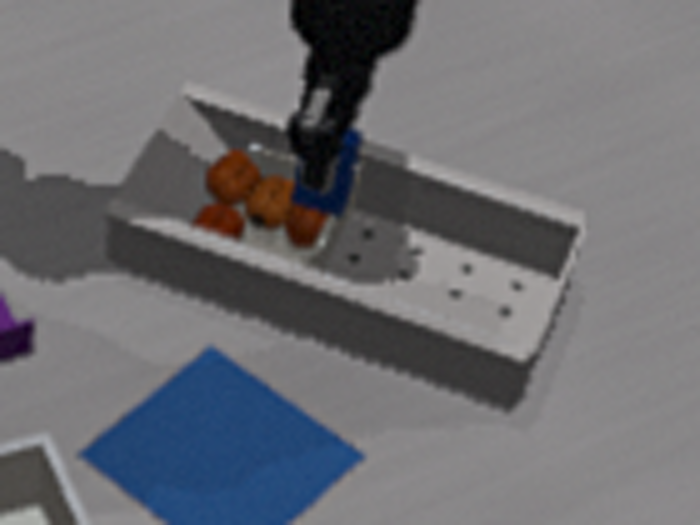

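All four fruit are at the scoop mouth against the slope: two inside at (272,202) and (307,222), two over the lip at (233,178) and (218,222). Next I tilt the lip up while it rides up the slope.

```bash
cat >> h.py <<'E'
def tray_tilt(th,xb,zb): # back-bottom edge at tray x=xb, world z=zb (mm)
    s,c=np.sin(np.radians(th)),np.cos(np.radians(th))
    return tray(xb-14*c+71.9*s-26,4,zb+14*s+71.9*c-71.9)
E
python3 - <<'E'
from h import *
print(target(0,20).apply([-1,0,0]))
for th in (4,8,12,16,20,24,28):
    s,c=np.sin(np.radians(th)),np.cos(np.radians(th))
    inc(tray_tilt(th,-114-80*s+80*c,5),TY,th)
th=28;s,c=np.sin(np.radians(th)),np.cos(np.radians(th));inc(tray_tilt(th,-114-80*s+80*c+5,30),TY,th)
E
```

```text
[-9.39692621e-01 -4.18853874e-17 -3.42020143e-01]
inc [-3.1, 2.2, -1.6] [-0.0, 3.7, 0.0] rows>= 0.5
inc [-4.2, 2.2, -2.0] [-0.0, 7.7, 0.0] rows>= 1.1
inc [-5.5, 2.2, -2.1] [-0.0, 11.7, 0.0] rows>= 1.6
inc [-7.2, 2.2, -1.9] [-0.1, 15.7, 0.0] rows>= 2.2
inc [-9.2, 2.2, -1.2] [-0.1, 19.7, 0.0] rows>= 2.7
inc [-11.4, 2.2, -0.3] [-0.1, 23.7, 0.0] rows>= 3.3
inc [-14.0, 2.2, 1.0] [-0.1, 27.7, 0.0] rows>= 3.9
inc [-8.8, 2.1, -23.9] [-0.1, 27.7, 0.0] rows>= 3.9
```

```bash
sed -i "s/from_euler('y',tilt,degrees/from_euler('y',-tilt,degrees/" h.py; python3 -c "
from h import *
print(target(0,20).apply([-1,0,0]));inc(tray(-76,4,5),TY,20)"
```

```text
[-9.39692621e-01  4.18853874e-17  3.42020143e-01]
inc [-4.4, 2.2, -0.8] [-0.0, -20.3, 0.1] rows>= 2.8
```

>>> step_arm --increments '[[[-1,-3,0,-1.5,0,-4,0],[-1,-4,0,-2,0,-8,0],[-1,-5.5,0,-2,0,-12,0],[-1,-7,0,-2,0,-16,0],[-1,-9,0,-1.5,0,-20,0],[-1,-11,0,-0.5,0,-24,0],[-1,-14,0,0.5,0,-28,0],[-1,-14,0,0.5,0,-28,0],[-1,-14,0,0.5,0,-28,0]]]'

```text
t: 9.65
eef_pos: [0.4127, 0.3385, 0.0757]
tool_rot: [0.075, 0.921, 0.307, -0.227]
contact_force: [7.4, 2.6, 12.6]
gripper_width: 0.2
grasp_force: 100.9
```

```bash
python3 - <<'E'
from h import *
st()
c=cam('scene')
save(c,'chk7s.png',(330,100,470,205),5)
E
```

```text
t 9.65 p [0.4127 0.3385 0.0757] x-axis [ 0.709  0.532 -0.464] z [-0.371 -0.278 -0.886] q [-0.42  0.76 -0.51  1.63  0.23  1.31 -1.94] w 0.2 g 100.9 F [ 7.4  2.6 12.6]
```

View pics/chk7s.png

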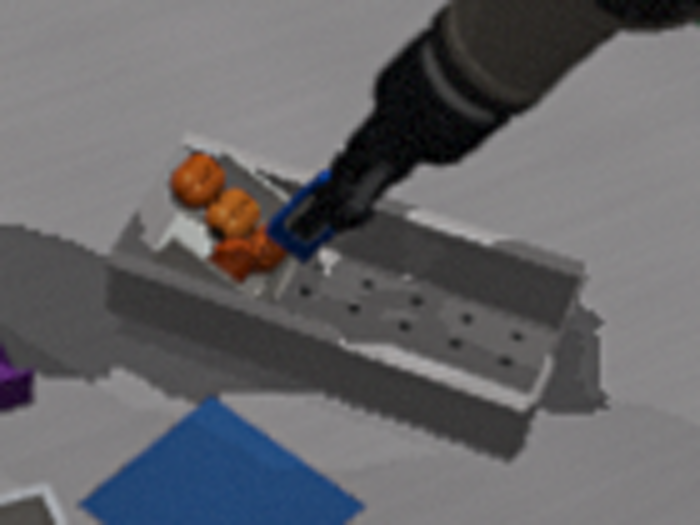

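Three fruit are in the scoop at (235,213), (233,258) and (268,248). The fourth at (197,180) lies across the lip on the slope. I tilt further up the slope to bring it in.

```bash
python3 - <<'E'
from h import *
for th in (32,36,40):
    s,c=np.sin(np.radians(th)),np.cos(np.radians(th))
    inc(tray_tilt(th,-115-80*s+80*c,7),TY,th)
inc(tray_tilt(th,-115-80*s+80*c+3,47),TY,th)
E
```

```text
inc [-4.2, 2.0, 2.6] [-0.0, -4.4, -0.0] rows>= 0.6
inc [-6.0, 2.0, 5.8] [-0.1, -8.4, -0.0] rows>= 1.2
inc [-7.8, 2.0, 9.4] [-0.1, -12.4, -0.0] rows>= 1.7
inc [-23.7, 2.0, -27.5] [-0.1, -12.4, -0.0] rows>= 1.7
```

>>> step_arm --increments '[[[-1,-2.5,0,1.5,0,-2.5,0],[-1,-4.5,0,3,0,-5,0],[-1,-6,0,5.5,0,-8.5,0],[-1,-8,0,9,0,-12.5,0],[-1,-8,0,9,0,-12.5,0],[-1,-11,0,9,0,-15,0],[-1,-11,0,8,0,-15,0],[-1,-11,0,8,0,-15,0]]]'

```text
t: 10.37
eef_pos: [0.4011, 0.3295, 0.0722]
tool_rot: [0.115, 0.884, 0.294, -0.345]
contact_force: [7.8, 5.2, 3.3]
gripper_width: 0.197
grasp_force: 99.7
```

```bash
python3 - <<'E'
from h import *
st()
c=cam('scene')
for ce,s,l in comps(mask(c['image'],*COL['fruit']),10):
    if s[0]>300 and s[0]<480: print(ce.round(1),s.tolist())
save(c,'chk8s.png',(330,100,470,205),5)
c=cam('top')
for ce,s,l in comps(mask(c['image'],*COL['fruit']),10):
    if s[0]<300: print('top',ce.round(1),s.tolist())
E
```

```text
t 10.37 p [0.4011 0.3295 0.0722] x-axis [ 0.588  0.441 -0.678] z [-0.543 -0.406 -0.735] q [-0.46  0.9  -0.48  1.49  0.18  1.57 -1.92] w 0.197 g 99.7 F [7.8 5.2 3.3]
[475.9  61. ] [472, 59, 9, 5, 36]
[483.8  67.5] [479, 65, 11, 6, 44]
[369.8 138.8] [360, 125, 19, 30, 222]
```

View pics/chk8s.png

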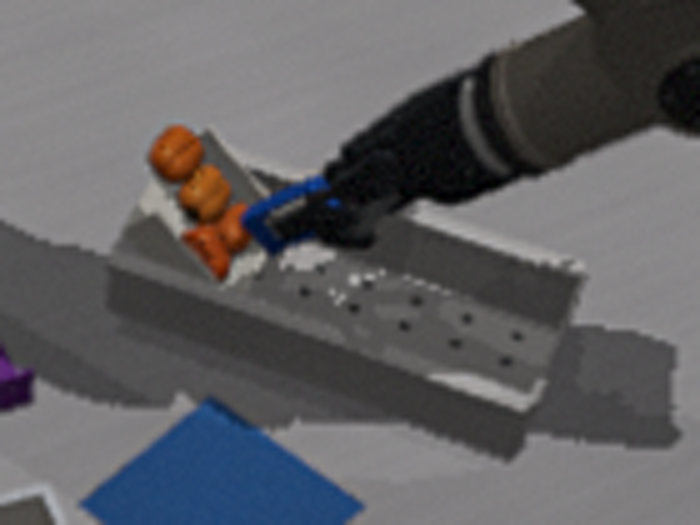

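The fourth fruit at (177,152) sits on the lip, third in line along the left wall. To test whether the scoop alone supports it, I back off from the slope inside the tray. If it drops, it stays in the lane.

>>> step_arm --increments '[[[-1,1,0,-4,0,0,0],[-1,4,0,-7,0,0,0],[-1,8,0,-11,0,0,0],[-1,12,0,-14,0,0,0],[-1,16,0,-18,0,0,0],[-1,20,0,-22,0,0,0],[-1,24,0,-25,0,0,0],[-1,27,0,-29,0,0,0],[-1,27,0,-29,0,0,0],[-1,27,0,-29,0,0,0]]]'

```text
t: 11.3
eef_pos: [0.4307, 0.3516, 0.0746]
tool_rot: [0.116, 0.882, 0.295, -0.348]
contact_force: [0.0, 0.3, -1.2]
gripper_width: 0.198
grasp_force: 98.4
```

```bash
python3 - <<'E'
from h import *
st()
c=cam('scene');im=c['image']
m=mask(im,*COL['fruit'])
for ce,s,l in comps(m,6):
    if 300<s[0]<480 and s[1]>80: print(ce.round(1),s.tolist())
# coarse ascii of the region
g=m[110:175:2,345:400:2]>0
print('\n'.join(''.join('#' if x else '.' for x in r) for r in g))
save(c,'chk9s.png',(330,100,470,205),5)
E
```

```text
t 11.3 p [0.4307 0.3516 0.0746] x-axis [ 0.585  0.44  -0.682] z [-0.545 -0.41  -0.731] q [-0.48  0.94 -0.47  1.38  0.19  1.64 -1.9 ] w 0.198 g 98.4 F [ 0.   0.3 -1.2]
[379.8 141.6] [370, 129, 20, 29, 219]
............................
............................
............................
............................
............................
............................
............................
............................
............................
............................
..............###...........
.............#####..........
.............#####..........
.............####.#.........
...............#.###........
................#####.......
................#####.......
..................##.#......
....................##......
.................#.###......
................######......
.................###........
..................##........
...................#........
............................
............................
............................
............................
............................
............................
............................
............................
............................
```

The blob moved as one (+10,+3 px), so all four fruit ride in the scoop. I lift gently straight up and then plan the carry. The dump will be sideways over the tub, scoop yaw about 83°.

>>> step_arm --increments '[[[-1,-4,0,-4,0,0,0],[-1,-10,0,-11,0,0,0],[-1,-18,0,-19,0,0,0],[-1,-27,0,-29,0,0,0],[-1,-36,0,-39,0,0,0],[-1,-45,0,-48,0,0,0],[-1,-54,0,-58,0,0,0],[-1,-62,0,-67,0,0,0],[-1,-67,0,-72,0,0,0],[-1,-68,0,-73,0,0,0]]]'

```text
t: 12.18
eef_pos: [0.431, 0.352, 0.1763]
tool_rot: [0.116, 0.883, 0.295, -0.347]
contact_force: [0.5, 0.5, -1.9]
gripper_width: 0.196
grasp_force: 98.4
```

```bash
cat >> h.py <<'E'
TC=np.array([.582,.008]);TBY=-7.4
def dump(x,y,z,tilt): # lip at tub-frame (x,y) mm, world z mm, lip towards tub -y
    s,c=np.sin(np.radians(tilt)),np.cos(np.radians(tilt))
    h,v=66*c+71.9*s,-66*s+71.9*c
    R=Ro.from_euler('z',TBY,degrees=True).apply([x/1e3,(y+h)/1e3,(z+v)/1e3]); return R+np.r_[TC,0]
def slerp(goal,yaw,tilt,n):  # n equal sub-steps, each as increments from the pose at its own start
    p0,R0,_=pose();R=target(yaw,tilt);rv=(R0.inv()*R).as_rotvec()
    for i in range(n):
        a=Ro.from_rotvec(rv*i/n);d=(R0*a).inv().apply(np.array(goal)-p0)/n*1000
        print('sub',d.round(1).tolist(),np.degrees(rv/n).round(2).tolist())
E
python3 - <<'E'
from h import *
st();g=dump(0,10,165,43);print(g)
slerp(g,TBY+90,43,4)
c=cam('scene');m=mask(c['image'],*COL['fruit'])
for ce,s,l in comps(m,6):
    if 300<s[0]<480 and s[1]>80: print(ce.round(1),s.tolist())
print(proj(c,[pose()[0]]))
E
```

```text
t 12.18 p [0.431  0.352  0.1763] x-axis [ 0.586  0.441 -0.68 ] z [-0.544 -0.409 -0.733] q [-0.47  0.83 -0.49  1.34  0.15  1.78 -1.9 ] w 0.196 g 98.4 F [ 0.5  0.5 -1.9]
[0.59582041 0.1144113  0.17257244]
sub [-1.4, 72.2, 2.6] [-7.78, -0.04, -8.36]
sub [-11.8, 70.3, 12.3] [-7.78, -0.04, -8.36]
sub [-21.8, 65.5, 21.5] [-7.78, -0.04, -8.36]
sub [-30.8, 58.2, 30.0] [-7.78, -0.04, -8.36]
[384.  117.3] [373, 105, 23, 28, 232]
[[401.82363501 123.16347004]]
```

>>> step_arm --increments '[[[-1,0,3,0,-0.3,0,-0.3],[-1,0,9,0,-1,0,-1],[-1,0,18,1,-1.9,0,-2.1],[-1,-1,27,1,-2.9,0,-3.1],[-1,-1,36,1,-3.9,0,-4.2],[-1,-1,45,2,-4.9,0,-5.2],[-1,-1,54,2,-5.8,0,-6.3],[-1,-1,63,2,-6.8,0,-7.3],[-1,-1,72,3,-7.8,0,-8.4]]]'

```text
t: 12.98
eef_pos: [0.4722, 0.2914, 0.1727]
tool_rot: [0.151, 0.848, 0.382, -0.334]
contact_force: [-1.1, -1.0, -1.7]
gripper_width: 0.195
grasp_force: 98.4
```

>>> step_arm --increments '[[[-1,-1,9,1,-1,0,-1],[-1,-3,18,3,-1.9,0,-2.1],[-1,-4,27,4,-2.9,0,-3.1],[-1,-6,36,6,-3.9,0,-4.2],[-1,-7,44,7,-4.9,0,-5.2],[-1,-9,53,9,-5.8,0,-6.3],[-1,-10,62,10,-6.8,0,-7.3],[-1,-12,70,12,-7.8,0,-8.4]]]'

```text
t: 13.65
eef_pos: [0.5134, 0.2324, 0.1721]
tool_rot: [0.183, 0.806, 0.465, -0.318]
contact_force: [0.1, 0.7, -2.5]
gripper_width: 0.196
grasp_force: 98.4
```

>>> step_arm --increments '[[[-1,-3,8,3,-1,0,-1],[-1,-5,16,5,-1.9,0,-2.1],[-1,-8,25,8,-2.9,0,-3.1],[-1,-11,33,11,-3.9,0,-4.2],[-1,-14,41,13,-4.9,0,-5.2],[-1,-16,49,16,-5.8,0,-6.3],[-1,-19,57,19,-6.8,0,-7.3],[-1,-22,65,21,-7.8,0,-8.4]]]'

```text
t: 14.32
eef_pos: [0.5541, 0.1734, 0.1718]
tool_rot: [0.214, 0.755, 0.544, -0.298]
contact_force: [-0.8, -1.0, -2.2]
gripper_width: 0.197
grasp_force: 98.4
```

```bash
python3 - <<'E'
from h import *
st();g=dump(0,10,165,43);inc(g,TBY+90,43)
c=cam('scene');m=mask(c['image'],*COL['fruit'])
for ce,s,l in comps(m,6):
    if 200<s[0]<480 and s[1]>80: print(ce.round(1),s.tolist())
print(proj(c,[pose()[0]]))
E
```

```text
t 14.32 p [0.5541 0.1734 0.1718] x-axis [ 0.231  0.694 -0.682] z [-0.218 -0.646 -0.731] q [-0.32  0.77 -0.5   1.48  0.63  1.72 -1.3 ] w 0.197 g 98.4 F [-0.8 -1.  -2.2]
inc [-31.8, 58.3, 28.5] [-7.6, -0.0, -8.1] rows>= 1.7
[350.3 170.8] [336, 160, 28, 27, 311]
[393.2 260.3] [391, 258, 5, 5, 6]
[[372.77543668 170.1542466 ]]
```

>>> step_arm --increments '[[[-1,-4,8,4,-1,0,-1],[-1,-8,15,7,-1.9,0,-2],[-1,-12,22,11,-2.9,0,-3.1],[-1,-16,29,14,-3.9,0,-4.1],[-1,-20,37,18,-4.8,0,-5.1],[-1,-24,44,22,-5.8,0,-6.1],[-1,-28,51,25,-6.7,0,-7.2],[-1,-31,56,28,-7.4,0,-7.9],[-1,-32,58,28,-7.6,0,-8.1],[-1,-32,58,28,-7.6,0,-8.1]]]'

```text
t: 15.2
eef_pos: [0.5953, 0.1147, 0.1734]
tool_rot: [0.241, 0.7, 0.613, -0.276]
contact_force: [0.3, -0.4, -2.1]
gripper_width: 0.196
grasp_force: 98.4
```

```bash
python3 - <<'E'
from h import *
st();inc(dump(0,10,165,43),TBY+90,43)
for th,z in((28,145),(14,110),(0,90),(-30,85),(-60,85)): print(th);inc(dump(0,10,z,th),TBY+90,th)
c=cam('top')
for ce,s,l in comps(mask(c['image'],(105,140,110),(125,255,255)),6): print(ce.round(1),s[4])
c=cam('scene');save(c,'chk10s.png',(250,100,410,260),3.7)
for ce,s,l in comps(mask(c['image'],*COL['fruit']),6):
    if 200<s[0]<480 and s[1]>80: print(ce.round(1),s.tolist())
E
```

```text
t 15.2 p [0.5953 0.1147 0.1734] x-axis [ 0.096  0.725 -0.682] z [-0.09  -0.676 -0.732] q [-0.25  0.73 -0.5   1.55  0.77  1.63 -1.12] w 0.196 g 98.4 F [ 0.3 -0.4 -2.1]
inc [0.4, 0.6, 0.8] [-0.1, -0.0, -0.1] rows>= 0.0
28
inc [-6.8, 0.6, 0.8] [-0.1, 15.0, -0.1] rows>= 2.1
14
inc [-5.3, 0.6, 18.0] [-0.1, 29.0, -0.2] rows>= 4.0
0
inc [-15.3, 0.7, 29.9] [-0.1, 43.0, -0.2] rows>= 6.0
-30
inc [-60.5, 0.8, 47.0] [-0.0, 73.0, -0.2] rows>= 10.2
-60
inc [-96.0, 1.0, 83.0] [0.0, 103.0, -0.2] rows>= 14.4
[228.5 122.1] 71
[272.8 183.2] 145
[267.6 214.2] 96
[311.2 239.8] 147
[339.1 191.4] [323, 183, 33, 24, 347]
[394.8 261.4] [392, 259, 7, 5, 9]
```

View pics/chk10s.png

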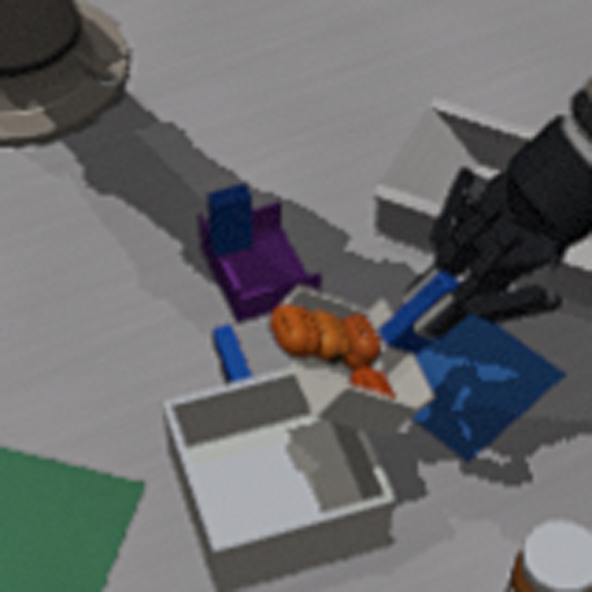

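All four fruit are in the scoop at (295,330), (325,335), (360,340) and (370,383). The lip is above the tub interior. I level off and lower, then dump.

>>> step_arm --increments '[[[-1,-2,2,0,0,5,0],[-1,-5,4,0,0,10,0],[-1,-7,6,1,0,15,0],[-1,-6,8,6,0,20,0],[-1,-6,10,12,0,25,0],[-1,-6,10,18,0,29,0],[-1,-8,10,22,0,34,0],[-1,-12,10,27,0,39,0],[-1,-15,10,30,0,43,0],[-1,-15,10,30,0,43,0]]]'

```text
t: 16.13
eef_pos: [0.6008, 0.0768, 0.1609]
tool_rot: [-0.0, 0.755, 0.656, -0.001]
contact_force: [-0.2, -1.8, -2.3]
gripper_width: 0.201
grasp_force: 98.4
```

```bash
python3 - <<'E'
from h import *
st()
for th,z in((0,90),(-15,85),(-30,85),(-45,85),(-60,85)): print(th);inc(dump(10,10,z,th),TBY+90,th)
E
```

```text
t 16.13 p [0.6008 0.0768 0.1609] x-axis [ 0.139  0.99  -0.001] z [-0.002 -0.001 -1.   ] q [ 0.32  0.55 -0.74  1.75  0.43  1.01 -0.73] w 0.201 g 98.4 F [-0.2 -1.8 -2.3]
0
inc [5.3, 0.1, -1.0] [-0.1, 0.1, -0.6] rows>= 0.1
-15
inc [-15.5, 0.3, -10.6] [-0.0, 15.1, -0.6] rows>= 2.1
-30
inc [-39.5, 0.6, -19.3] [0.1, 30.1, -0.6] rows>= 4.2
-45
inc [-64.9, 0.8, -21.5] [0.2, 45.1, -0.6] rows>= 6.3
-60
inc [-90.0, 1.1, -17.1] [0.2, 60.1, -0.6] rows>= 8.4
```

>>> step_arm --increments '[[[-1,-2,0,-4,0,5,0],[-1,-8,0,-7,0,10,0],[-1,-15,0,-11,0,15,0],[-1,-23,0,-14,0,20,0],[-1,-31,0,-17,0,25,0],[-1,-39,0,-19,0,30,0],[-1,-47,0,-20,0,35,0],[-1,-56,0,-21,0,40,0],[-1,-65,0,-21,0,45,0],[-1,-65,0,-21,0,45,0]]]'

```text
t: 16.97
eef_pos: [0.5921, 0.0127, 0.1779]
tool_rot: [-0.255, 0.697, 0.605, 0.288]
contact_force: [-0.2, -1.9, -2.8]
gripper_width: 0.201
grasp_force: 98.6
```

```bash
python3 - <<'E'
from h import *
st()
inc(dump(10,10,88,-60),TBY+90,-60)
c=cam('scene')
for ce,s,l in comps(mask(c['image'],*COL['fruit']),6):
    if 200<s[0]<480 and s[1]>80: print(ce.round(1),s.tolist())
E
```

```text
t 16.97 p [0.5921 0.0127 0.1779] x-axis [0.103 0.697 0.71 ] z [ 0.093  0.703 -0.705] q [ 1.04  0.85 -1.14  1.8  -0.05  0.86 -0.02] w 0.201 g 98.6 F [-0.2 -1.9 -2.8]
inc [-15.5, 0.9, -20.2] [0.2, 14.8, -0.7] rows>= 2.1
[320.9 235.3] [317, 230, 8, 12, 51]
[307.7 237.6] [305, 233, 6, 9, 19]
[394.2 261. ] [391, 258, 8, 6, 10]
```

>>> step_arm --increments '[[[-1,-8,0,-10,0,7,0],[-1,-15,0,-20,0,13,0],[-1,-15,0,-20,0,15,0],[-1,-15,0,-20,0,15,0],[-1,-8,0,-20,0,15,0],[-1,-15,0,-20,0,15,0],[-1,-8,0,-20,0,15,0],[-1,-15,0,-20,0,15,0],[-1,-15,0,-20,0,15,0],[-1,-15,0,-20,0,15,0]]]'

```text
t: 17.85
eef_pos: [0.589, -0.0061, 0.1858]
tool_rot: [-0.329, 0.652, 0.571, 0.376]
contact_force: [-0.5, -0.2, -1.2]
gripper_width: 0.199
grasp_force: 98.7
```

```bash
python3 - <<'E'
from h import *
st()
for n in('scene','top'):
  c=cam(n)
  for ce,s,l in comps(mask(c['image'],*COL['fruit']),6):
    if 150<s[0]<480 and s[1]>80: print(n,ce.round(1),s.tolist())
inc(dump(10,60,160,0),TBY+90,0)
E
```

```text
t 17.85 p [ 0.589  -0.0061  0.1858] x-axis [0.066 0.496 0.866] z [ 0.113  0.858 -0.501] q [ 1.16  1.04 -1.22  1.77 -0.13  0.92  0.13] w 0.199 g 98.7 F [-0.5 -0.2 -1.2]
scene [309.1 230. ] [307, 227, 6, 8, 21]
scene [321.4 235.7] [317, 230, 10, 12, 76]
scene [190.1 236.9] [186, 233, 7, 7, 11]
scene [313.  234.1] [311, 233, 4, 3, 7]
scene [309.3 240.5] [307, 238, 6, 7, 28]
scene [398.  262.2] [391, 258, 16, 7, 23]
top [480.4 109.4] [471, 91, 19, 35, 313]
top [462.2  95. ] [455, 94, 15, 4, 22]
top [323.7 202.6] [321, 197, 7, 11, 46]
top [334.3 205.8] [331, 201, 8, 10, 31]
top [454.5 242. ] [454, 241, 3, 4, 6]
top [462.  244.4] [458, 242, 8, 6, 13]
top [465. 251.] [462, 249, 7, 4, 9]
inc [109.4, 0.8, 97.5] [0.1, -60.0, -0.2] rows>= 8.4
```

>>> step_arm --increments '[[[-1,20,0,-12,0,0,0],[-1,52,0,-30,0,0,0],[-1,70,0,0,0,-7,0],[-1,85,0,30,0,-14,0],[-1,95,0,60,0,-21,0],[-1,105,0,80,0,-28,0],[-1,109,0,97,0,-35,0],[-1,109,0,97,0,-42,0],[-1,109,0,97,0,-49,0],[-1,109,0,97,0,-56,0]]]'

```text
t: 18.78
eef_pos: [0.6073, 0.1321, 0.2339]
tool_rot: [-0.02, 0.752, 0.659, 0.025]
contact_force: [-0.1, -0.3, -3.2]
gripper_width: 0.196
grasp_force: 98.5
```

```bash
python3 - <<'E'
from h import *
st()
c=cam('top')
for ce,s,l in comps(mask(c['image'],*COL['fruit']),6):
    if 130<s[0]<450 and s[1]>150: print('top',ce.round(1),s.tolist(),ray(c,ce,.018).round(3))
for ce,s,l in comps(mask(c['image'],(105,140,110),(125,255,255)),6): print(ce.round(1),s[4])
c=cam('scene');save(c,'chk11s.png',(250,120,410,280),3.7)
inc((.545+.026*np.cos(np.radians(18)),.204+.026*np.sin(np.radians(18)),.2),18)
E
```

```text
t 18.78 p [0.6073 0.1321 0.2339] x-axis [0.131 0.989 0.065] z [ 0.011  0.064 -0.998] q [ 0.3   0.49 -0.8   1.67  0.33  1.1  -0.71] w 0.196 g 98.5 F [-0.1 -0.3 -3.2]
top [342.  198.7] [340, 197, 4, 5, 10] [ 0.607 -0.053  0.018]
[241.  219.5] 1294
[286.2 283.4] 91
inc [63.8, -44.1, 38.9] [-2.2, -3.7, 65.2] rows>= 9.1
```

View pics/chk11s.png

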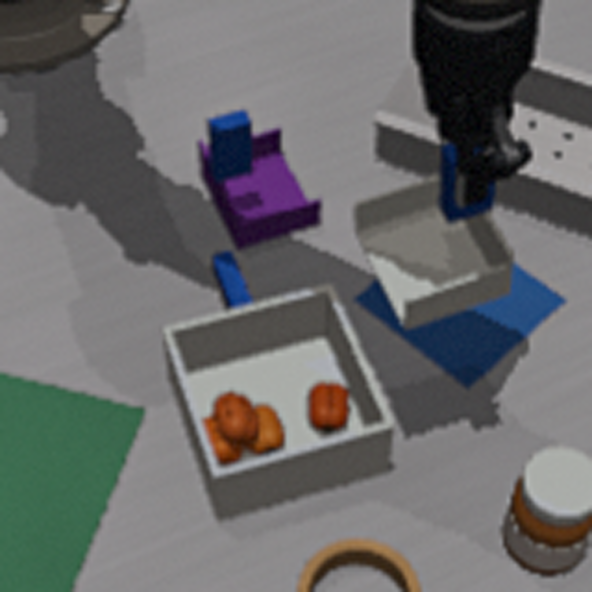

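The view shows all four fruit in the tub at (217,440), (237,415), (265,428) and (328,405), and the scoop is empty. I return the scoop to its mat.

>>> step_arm --increments '[[[-1,13,-9,4,-0.2,-3.6,7],[-1,26,-18,8,-0.4,-3.6,14],[-1,39,-27,12,-0.7,-3.7,21],[-1,52,-36,16,-0.9,-3.7,28],[-1,64,-44,20,-1.2,-3.7,35],[-1,64,-44,30,-1.4,-3.7,42],[-1,64,-44,39,-1.7,-3.7,49],[-1,64,-44,39,-1.9,-3.7,56],[-1,64,-44,39,-2.2,-3.7,63],[-1,64,-44,39,-2.2,-3.7,65.2]]]'

```text
t: 19.72
eef_pos: [0.5715, 0.2033, 0.1969]
tool_rot: [-0.001, 0.989, 0.147, -0.002]
contact_force: [0.4, -0.6, -1.0]
gripper_width: 0.197
grasp_force: 98.5
```

```bash
python3 - <<'E'
from h import *
st()
g=(.545+.026*np.cos(np.radians(18)),.204+.026*np.sin(np.radians(18)),.0725)
inc(g,18)
E
```

```text
t 19.72 p [0.5715 0.2033 0.1969] x-axis [ 0.957  0.29  -0.004] z [-0.005  0.001 -1.   ] q [-0.04  0.46 -0.54  1.73  0.26  1.03 -1.94] w 0.197 g 98.5 F [ 0.4 -0.6 -1. ]
inc [1.3, -8.6, 124.4] [-0.1, 0.2, -1.1] rows>= 3.0
```

>>> step_arm --increments '[[[-1,1,-8,35,0,0,-1],[-1,1,-8,70,0,0,-1],[-1,1,-8,95,0,0,-1],[-1,1,-8,108,0,0,-1],[-1,1,-8,115,0,0,-1],[-1,1,-8,120,0,0,-1],[-1,1,-8,123,0,0,-1],[-1,1,-8,124,0,0,-1],[-1,1,-8,124,0,0,-1],[-1,1,-8,124,0,0,-1]]]'

```text
t: 20.55
eef_pos: [0.5713, 0.2112, 0.0746]
tool_rot: [-0.0, 0.987, 0.158, -0.001]
contact_force: [0.1, -0.2, -1.5]
gripper_width: 0.203
grasp_force: 98.5
```

>>> step_arm --increments '[[[0.2,0,0,0,0,0,0],[1,0,0,0,0,0,0],[1,0,0,0,0,0,0],[1,0,0,0,0,0,0],[1,0,0,0,0,0,0],[1,0,0,0,0,0,0],[1,0,0,-10,0,0,0],[1,0,0,-40,0,0,0],[1,0,0,-80,0,0,0],[1,0,0,-120,0,0,0]]]'

```text
t: 21.38
eef_pos: [0.5701, 0.2108, 0.1948]
tool_rot: [-0.0, 0.987, 0.159, -0.003]
contact_force: [0.6, -0.1, -0.1]
gripper_width: 1.001
grasp_force: 0.0
```

```bash
python3 - <<'E'
from h import *
st();inc((.45,-.05,.25),-7.4)
E
```

```text
t 21.38 p [0.5701 0.2108 0.1948] x-axis [ 0.95   0.313 -0.005] z [-0.005 -0.001 -1.   ] q [-0.05  0.46 -0.55  1.73  0.27  1.03 -1.94] w 1.001 g 0.0 F [ 0.6 -0.1 -0.1]
inc [-196.0, 210.0, -54.4] [0.0, 0.3, 25.6] rows>= 7.0
```

>>> step_arm --increments '[[[1,0,0,-50,0,0,0],[1,-137,224,-55,0,0,12],[1,-137,224,-55,0,0,12],[1,-137,224,-55,0,0,12],[1,-137,224,-55,0,0,12],[1,-137,224,-55,0,0,12],[1,-137,224,-55,0,0,12],[1,-137,224,-55,0,0,12],[1,-137,224,-55,0,0,12]]]'

```text
t: 22.13
eef_pos: [0.5101, -0.0497, 0.2496]
tool_rot: [0.001, 0.999, 0.05, -0.001]
contact_force: [0.1, 0.2, 0.1]
gripper_width: 1.0
grasp_force: 0.0
```

>>> step_arm --increments '[[[1,-87,247,0,0,0,12],[1,-87,247,0,0,0,12],[1,-87,247,0,0,0,12],[1,-87,247,0,0,0,12],[1,-87,247,0,0,0,12],[1,-87,247,0,0,0,12],[1,-87,247,0,0,0,12]]]'

```text
t: 22.72
eef_pos: [0.4494, -0.3055, 0.2495]
tool_rot: [0.002, 0.999, -0.054, -0.001]
contact_force: [0.3, -0.9, 0.2]
gripper_width: 1.001
grasp_force: 0.0
```

```bash
cat >> h.py <<'E'
def handle(c):
    for ce,s,l in comps(mask(c['image'],(105,140,90),(125,255,255)),20):
        a=ray(c,ce,.052)
        r=cv2.minAreaRect(cv2.findContours(l,0,2)[0][0]);B=[ray(c,q,.052)[:2] for q in cv2.boxPoints(r)]
        e=[B[1]-B[0],B[2]-B[1]];e=max(e,key=np.linalg.norm);L=[np.linalg.norm(B[1]-B[0]),np.linalg.norm(B[2]-B[1])]
        yield ce,s[4],a[:2],np.degrees(np.arctan2(e[1],e[0])),np.round(L,3)
E
python3 - <<'E'
from h import *
st()
c=cam('top')
for h in handle(c): print(h)
im=c['image']
m=mask(im,(0,0,150),(179,60,255))
for ce,s,l in comps(m,60):
    if 100<ce[0]<400 and ce[1]>150:
        r=cv2.minAreaRect(cv2.convexHull(cv2.findContours(l,0,2)[0][0]));B=np.array([ray(c,q,.07)[:2] for q in cv2.boxPoints(r)]);print('white',ce.round(1),s.tolist(),B.mean(0).round(4),[(round(float(np.linalg.norm(b)),3),round(float(np.degrees(np.arctan2(b[1],b[0]))),1)) for b in (B[1]-B[0],B[2]-B[1])])
save(c,'chk12t.png',(230,150,390,280),5)
E
```

```text
t 22.72 p [ 0.4494 -0.3055  0.2495] x-axis [ 0.994 -0.107 -0.003] z [-0.003 -0.003 -1.   ] q [ 0.69  0.26 -0.25  1.84  0.08  1.06 -1.27] w 1.001 g 0.0 F [ 0.3 -0.9  0.2]
(array([228.6 , 122.28]), np.int32(75), array([0.79737565, 0.27742199]), np.float64(-48.06336841013219), array([0.036, 0.017]))
(array([250.36964504, 219.77600979]), np.int32(817), array([0.52609254, 0.18916311]), np.float64(-162.13871117446922), array([0.123, 0.136]))
(array([310.88125, 241.1125 ]), np.int32(160), array([0.47975221, 0.02382834]), np.float64(-8.089932983665664), array([0.073, 0.016]))
(array([286.42391304, 283.44565217]), np.int32(92), array([0.36574468, 0.07929261]), np.float64(-94.20595242434737), array([0.017, 0.035]))
white [276.  153.4] [262, 149, 34, 11, 110] [0.707  0.1282] [(0.028, 2.8), (0.09, -89.1)]
white [176.3 156.6] [163, 151, 31, 13, 110] [0.6804 0.3998] [(0.032, -8.2), (0.082, -103.3)]
white [376.  158.5] [361, 155, 38, 8, 126] [ 0.7138 -0.1463] [(0.02, 2.7), (0.1, -86.2)]
white [276.6 163.8] [263, 161, 31, 8, 104] [0.6788 0.1266] [(0.081, -86.2), (0.02, -175.4)]
white [374.6 169.1] [
[... 298 characters left out ...]
, 35, 778] [0.538  0.1944] [(0.086, -71.8), (0.074, -161.0)]
white [264.4 237.3] [252, 234, 26, 8, 62] [0.4775 0.1434] [(0.066, -72.0), (0.012, -161.1)]
white [265.5 251.6] [251, 249, 33, 7, 111] [0.4419 0.1347] [(0.083, -86.2), (0.016, -175.2)]
white [260.4 261.8] [249, 256, 19, 13, 66] [0.419  0.1535] [(0.026, -16.5), (0.045, -107.7)]
white [166.7 309.1] [153, 303, 28, 13, 153] [0.2823 0.374 ] [(0.029, 2.9), (0.069, -91.2)]
white [271.  316.4] [250, 310, 41, 13, 243] [0.2822 0.1122] [(0.028, 1.1), (0.1, -90.5)]
white [157.2 320.6] [140, 315, 36, 11, 135] [0.2543 0.3934] [(0.024, 4.9), (0.089, -89.6)]
white [265.8 327.8] [249, 323, 36, 11, 170] [0.2537 0.1185] [(0.023, 0.8), (0.089, -90.8)]
```

Tub unmoved (handle blob still at (311,241)) and the scoop is on its mat. Next is the handle.

>>> step_arm --increments '[[[1,-13,-329,60,0,0,1.4],[1,-13,-329,60,0,0,1.4],[1,-13,-329,60,0,0,1.4],[1,-13,-329,60,0,0,1.4],[1,-13,-329,60,0,0,1.4],[1,-13,-329,60,0,0,1.4],[1,-13,-329,60,0,0,1.4],[1,-13,-329,60,0,0,1.4],[1,-13,-329,60,0,0,1.4],[1,-13,-329,60,0,0,1.4]]]'

```text
t: 23.6
eef_pos: [0.471, 0.034, 0.1891]
tool_rot: [-0.001, 0.998, -0.058, -0.002]
contact_force: [-0.6, -1.0, 0.6]
gripper_width: 0.998
grasp_force: 0.0
```

>>> step_arm --increments '[[[1,0,0,40,0,0,0],[1,0,0,80,0,0,0],[1,0,0,120,0,0,0],[1,0,0,150,0,0,0],[1,0,0,165,0,0,0],[1,0,0,168,0,0,0],[1,0,0,168,0,0,0]]]'

```text
t: 24.18
eef_pos: [0.4705, 0.0287, 0.0205]
tool_rot: [0.0, 0.998, -0.063, -0.002]
contact_force: [0.5, -0.3, -0.5]
gripper_width: 1.0
grasp_force: 0.0
```

```bash
cat >> h.py <<'E'
def yellow(c):
    m=mask(c['image'],*COL['yellow']); P=np.argwhere(m>0)[:,::-1].astype(float)
    h=cv2.convexHull(P.astype(np.float32))[:,0]
    W=np.array([ray(c,q,0)[:2] for q in P]);return W
E
python3 - <<'E'
from h import *
st();inc((.472,.0228,.021),-7.6)
c=cam('top');W=yellow(c)
# square frame: extremes along yaw candidates, robust percentiles per strip
for yaw in(-9,):
    a=np.radians(yaw)
    for it in range(4):
        ux=np.array([np.cos(a),np.sin(a)]);uy=np.array([-ux[1],ux[0]]);X,Y=W@ux,W@uy
        near=[(np.median(Y[(Y>=b)&(Y<b+.005)]),X[(Y>=b)&(Y<b+.005)].min()) for b in np.arange(Y.min()+.015,Y.max()-.015,.005)]
        s=np.polyfit(*np.array(near).T,1)[0]; a-=np.arctan(s)
    lo=np.median([n[1] for n in near])
    L=[Y[(X>=b)&(X<b+.005)].max() for b in np.arange(lo+.01,lo+.12,.005)];Rr=[Y[(X>=b)&(X<b+.005)].min() for b in np.arange(lo+.01,lo+.06,.005)]
    F=[X[(Y>=b)&(Y<b+.005)].max() for b in np.arange(np.median(L)-.03,np.median(L)-.01,.005)]
    print('yaw',np.degrees(a),'near',lo,'left',np.median(L),'right',np.median(Rr),'far',np.median(F))
    xc=(lo+np.median(F))/2;yc=(np.median(L)+np.median(Rr))/2;print('centre',xc*ux+yc*uy,'from near',(lo-.0013+.075)*ux+yc*uy)
s=cam('scene')
for n,cc in(('top',c),('scene',s)):
    for ce,st_,l in comps(mask(cc['image'],(0,0,0),(179,255,50)),25):
        w=ray(cc,ce,.22);
        if .35<w[0]<.6 and -.55<w[1]<-.3: print(n,ce.round(1),st_.tolist(),w.round(4))
    print(n,'pred knob',proj(cc,[[xc*ux[0]+yc*uy[0],xc*ux[1]+yc*uy[1],.22]]))
E
```

```text
t 24.18 p [0.4705 0.0287 0.0205] x-axis [ 0.992 -0.125 -0.005] z [-0.005 -0.001 -1.   ] q [ 0.11  0.51 -0.36  2.16  0.34  0.53 -2.21] w 1.0 g 0.0 F [ 0.5 -0.3 -0.5]
inc [2.2, 5.6, -0.6] [0.1, 0.3, 0.4] rows>= 0.1
yaw -8.071317358124912 near 0.4561441128231547 left -0.2779001257188748 right -0.42420006884184913 far 0.6032566554694552
centre [ 0.47516408 -0.42194522] from near [ 0.47530638 -0.4219654 ]
top pred knob [[505.00321152 247.12850103]]
scene [144.1 219.1] [136, 211, 19, 21, 190] [ 0.4776 -0.423   0.22  ]
scene [159.1 243.1] [150, 229, 14, 39, 86] [ 0.5613 -0.4029  0.22  ]
scene pred knob [[144.32700623 218.21810335]]
```

>>> step_arm --increments '[[[1,1,6,0,0,0,0.4],[1,1,6,0,0,0,0.4],[-1,1,6,0,0,0,0.4],[-1,1,6,0,0,0,0.4],[-1,1,6,0,0,0,0.4],[-1,1,6,0,0,0,0.4],[-1,1,6,0,0,0,0.4],[-1,1,6,0,0,0,0.4],[-1,1,6,0,0,0,0.4],[-1,1,6,0,0,0,0.4]]]' --force 60

```text
t: 25.12
eef_pos: [0.4711, 0.0229, 0.0211]
tool_rot: [0.0, 0.998, -0.066, -0.001]
contact_force: [-1.6, -0.4, 5.1]
gripper_width: 0.202
grasp_force: 59.4
```

```bash
cat >> h.py <<'E'
def tubrim(c,C,yaw,dbg=False):
    # fruit-free tub floor/rim: sample edges of rim (z .07) along normals from predicted square; gradient peak of gray
    g=cv2.GaussianBlur(cv2.cvtColor(c['image'],cv2.COLOR_RGB2GRAY),(0,0),.7).astype(float);a=np.radians(yaw)
    R=np.array([[np.cos(a),-np.sin(a)],[np.sin(a),np.cos(a)]]);out={}
    for nm,n,t in(('+x',(1,0),(0,1)),('-x',(-1,0),(0,1)),('+y',(0,1),(1,0)),('-y',(0,-1),(1,0))):
        off=[]
        for s in np.arange(-.055,.056,.005):
            if nm=='-x' and abs(s)<.02: continue
            ds=np.arange(-.012,.0121,.0005)
            P=[np.r_[C+R@(np.array(n)*(.07+d)+np.array(t)*s),.07] for d in ds]
            uv=proj(c,P).astype(np.float32);v=cv2.remap(g.astype(np.float32),uv[:,0],uv[:,1],cv2.INTER_LINEAR)
            dv=np.diff(v.ravel());k=dv.argmin();off.append((s,ds[k]+.00025,dv[k]))
        off=np.array(off);md=np.median(off[:,1]);k=abs(off[:,1]-md)<.003;out[nm]=(round(md*1000,1),round(float(np.degrees(np.arctan(np.polyfit(off[k,0],off[k,1],1)[0]))),1),int(k.sum()),round(float(np.median(off[:,2])),1))
    print(out)
E
python3 - <<'E'
from h import *
st()
for n in('top','scene'):
    c=cam(n);print(n);tubrim(c,np.array([.583,.008]),-7.6)
E
```

```text
t 25.12 p [0.4711 0.0229 0.0211] x-axis [ 0.991 -0.132 -0.003] z [-0.003 -0.    -1.   ] q [ 0.12  0.5  -0.36  2.16  0.34  0.53 -2.2 ] w 0.202 g 59.4 F [-1.6 -0.4  5.1]
top
{'+x': (np.float64(4.8), 0.4, 23, -3.3), '-x': (np.float64(-2.7), 2.2, 4, -0.2), '+y': (np.float64(-9.7), -1.1, 18, -7.3), '-y': (np.float64(-11.2), 0.2, 13, -4.2)}
scene
{'+x': (np.float64(2.8), 0.1, 23, -6.7), '-x': (np.float64(-0.2), -0.8, 15, -5.5), '+y': (np.float64(0.3), -0.5, 19, -2.0), '-y': (np.float64(2.3), 0.5, 23, -7.8)}
```

The handle is gripped and the tub centre is at about (0.584, 0.008). I slide it to the gauge square.

>>> step_arm --increments '[[[-1,-3,5,0,0,0,0],[-1,-9,16,0,0,0,0],[-1,-15,32,0,0,0,0],[-1,-22,49,0,0,0,0],[-1,-28,66,0,0,0,0],[-1,-34,83,0,0,0,0],[-1,-40,100,0,0,0,0.2],[-1,-44,117,0,0,0,0.3],[-1,-48,134,0,0,0,0.3],[-1,-50,150,0,0,0,0.3]]]'

```text
t: 26.05
eef_pos: [0.4003, -0.1201, 0.021]
tool_rot: [0.0, 0.998, -0.068, -0.002]
contact_force: [0.8, 2.5, 0.1]
gripper_width: 0.202
grasp_force: 58.8
```

>>> step_arm --increments '[[[-1,0,16,0,0,0,0.3],[-1,0,32,0,0,0,0.3],[-1,0,48,0,0,0,0.3],[-1,0,64,0,0,0,0.3],[-1,0,80,0,0,0,0.3],[-1,0,96,0,0,0,0.3],[-1,0,112,0,0,0,0.3],[-1,0,128,0,0,0,0.3],[-1,0,142,0,0,0,0.3],[-1,0,150,0,0,0,0.3]]]'

```text
t: 26.88
eef_pos: [0.3796, -0.269, 0.0211]
tool_rot: [0.0, 0.997, -0.072, -0.002]
contact_force: [-0.6, 3.2, 1.4]
gripper_width: 0.201
grasp_force: 59.3
```

```bash
cat >> h.py <<'E'
GC=np.array([.4762,-.4224]);GY=-8.2
def tubgoal(C,yaw,L=.114,z=.0211):
    a=np.radians(yaw);return np.array([C[0]-L*np.cos(a),C[1]-L*np.sin(a),z])
E
python3 - <<'E'
from h import *
st();inc(tubgoal(GC,GY),GY)
E
```

```text
t 26.88 p [ 0.3796 -0.269   0.0211] x-axis [ 0.99  -0.143 -0.004] z [-0.004 -0.    -1.   ] q [ 0.78  0.5  -0.36  2.18  0.34  0.52 -1.55] w 0.201 g 59.3 F [-0.6  3.2  1.4]
inc [3.5, 138.0, 0.1] [0.0, 0.2, -0.0] rows>= 3.3
```

>>> step_arm --increments '[[[-1,1,16,0,0,0,0],[-1,2,32,0,0,0,0],[-1,2,48,0,0,0,0],[-1,3,64,0,0,0,0],[-1,3,80,0,0,0,0],[-1,3,96,0,0,0,0],[-1,3,112,0,0,0,0],[-1,3,126,0,0,0,0],[-1,3,135,0,0,0,0],[-1,3,138,0,0,0,0]]]'

```text
t: 27.72
eef_pos: [0.3633, -0.4057, 0.0211]
tool_rot: [0.0, 0.997, -0.072, -0.002]
contact_force: [0.7, 4.0, 5.0]
gripper_width: 0.204
grasp_force: 59.6
```

>>> step_arm --increments '[[[-1,0,0,0,0,0,0],[-1,0,0,0,0,0,0],[-1,0,0,0,0,0,0]]]'

```text
t: 27.97
eef_pos: [0.3638, -0.4047, 0.0211]
tool_rot: [0.0, 0.997, -0.072, -0.002]
contact_force: [-1.3, -1.0, -1.0]
gripper_width: 0.202
grasp_force: 58.9
```

```bash
python3 - <<'E'
from h import *
st();inc(tubgoal(GC,GY),GY)
for n in('top','scene'):
    c=cam(n);print(n);tubrim(c,GC,GY)
# yellow visible remaining around tub (scene, ground)
W=yellow(c);a=np.radians(GY);R=np.array([[np.cos(a),-np.sin(a)],[np.sin(a),np.cos(a)]]);L=(W-GC)@R*1000
print(len(L),np.percentile(L,[0,5,50,95,100],axis=0).round(0).tolist())
for ce,s,l in comps(mask(c['image'],*COL['fruit']),8):
    if 50<ce[0]<300 and ce[1]>150: print(ce.round(1),s.tolist())
E
```

```text
t 27.97 p [ 0.3638 -0.4047  0.0211] x-axis [ 0.99  -0.143 -0.004] z [-0.004 -0.    -1.   ] q [ 1.    0.58 -0.35  2.    0.34  0.62 -1.29] w 0.202 g 58.9 F [-1.3 -1.  -1. ]
inc [-0.2, 1.5, -0.0] [0.0, 0.2, -0.0] rows>= 0.0
top
{'+x': (np.float64(4.3), 0.3, 10, -5.8), '-x': (np.float64(-5.2), 0.3, 9, -10.2), '+y': (np.float64(3.3), 0.4, 22, -9.6), '-y': (np.float64(-0.2), 0.1, 5, -0.9)}
scene
{'+x': (np.float64(3.8), -0.0, 9, -6.8), '-x': (np.float64(1.3), -0.2, 10, -1.7), '+y': (np.float64(0.3), -0.7, 16, -7.3), '-y': (np.float64(1.3), -0.9, 14, -2.2)}
6372 [[-1142.0, -77.0], [-1036.0, 1642.0], [-759.0, 2055.0], [-319.0, 2558.0], [70.0, 2844.0]]
[185.1 258.7] [180, 254, 10, 10, 77]
[166.3 264.5] [164, 259, 6, 12, 56]
```

>>> step_arm --increments '[[[-1,-1,1.5,0,0,0,0],[-1,-1,1.5,0,0,0,0],[-1,-1,1.5,0,0,0,0],[0.3,-1,1.5,0,0,0,0],[0.6,-1,1.5,0,0,0,0],[0.6,-1,1.5,0,0,0,0],[0.6,-1,1.5,0,0,0,0],[0.6,-1,1.5,0,0,0,0]]]'

```text
t: 28.73
eef_pos: [0.3634, -0.4062, 0.0215]
tool_rot: [0.0, 0.997, -0.071, -0.001]
contact_force: [-0.1, 0.9, -0.3]
gripper_width: 0.8
grasp_force: 0.0
```

>>> step_arm --increments '[[[0.6,0,0,-20,0,0,0],[0.6,0,0,-60,0,0,0],[0.6,0,0,-100,0,0,0],[-1,0,0,-140,0,0,0],[-1,0,0,-180,0,0,0],[-1,0,0,-220,0,0,0],[-1,0,0,-250,0,0,0],[-1,0,0,-250,0,0,0],[-1,0,0,-250,0,0,0]]]'

```text
t: 29.48
eef_pos: [0.3648, -0.4068, 0.2734]
tool_rot: [0.002, 0.997, -0.071, 0.0]
contact_force: [-0.2, 0.2, -0.3]
gripper_width: 0.001
grasp_force: 0.0
```

```bash
python3 - <<'E'
from h import *
st();inc((.477,-.4227,.262),GY);
c=cam('top')
tubrim(c,GC,GY)
for h in handle(c): print(h)
W=yellow(c);a=np.radians(GY);R=np.array([[np.cos(a),-np.sin(a)],[np.sin(a),np.cos(a)]]);L=(W-GC)@R*1000
L=L[(abs(L)<90).all(1)]
print('near strip x',np.percentile(L[(L[:,0]<-50)&(abs(L[:,1])<60)],[0,50,100],axis=0).round(1).tolist(),len(L),'left y',np.percentile(L[(L[:,1]>50)],[0,50,100],axis=0).round(1).tolist(),'right',(L[:,1]<-60).sum())
E
```

```text
t 29.48 p [ 0.3648 -0.4068  0.2734] x-axis [ 0.99  -0.143  0.   ] z [-0.    -0.004 -1.   ] q [ 1.11  0.26 -0.46  1.79  0.13  1.12 -1.11] w 0.001 g 0.0 F [-0.2  0.2 -0.3]
inc [113.3, -0.3, 11.4] [0.2, -0.0, 0.0] rows>= 2.7
{'+x': (np.float64(3.3), 0.2, 11, -5.3), '-x': (np.float64(-1.7), -0.2, 15, -11.5), '+y': (np.float64(2.3), 0.6, 21, -9.1), '-y': (np.float64(-0.7), -0.6, 15, -1.0)}
(array([228.6 , 122.28]), np.int32(75), array([0.79737565, 0.27742199]), np.float64(-48.06336841013219), array([0.036, 0.017]))
(array([250.29095355, 219.90220049]), np.int32(818), array([0.52573876, 0.18933899]), np.float64(-162.00221248578097), array([0.123, 0.136]))
(array([474.45333333, 285.06666667]), np.int32(75), array([ 0.39372608, -0.40734169]), np.float64(-9.657762328879349), array([0.033, 0.016]))
(array([286.2826087 , 283.38043478]), np.int32(92), array([0.36588629, 0.07967195]), np.float64(-94.20664176467237), array([0.017, 0.035]))
near strip x [[-75.7, -59.8], [-71.8, 20.2], [-67.8, 59.9]] 119 left y [[-76.2, 51.5], [-69.0, 64.1], [70.5, 74.4]] right 8
```

>>> step_arm --increments '[[[-1,30,0,0,0,0,0],[-1,60,0,0,0,0,0],[-1,90,0,0,0,0,0],[-1,113,0,0,0,0,0],[-1,113,0,10,0,0,0],[-1,113,0,25,0,0,0],[-1,113,0,35,0,0,0],[-1,113,0,40,0,0,0],[-1,113,0,42,0,0,0],[-1,113,0,42,0,0,0]]]'

```text
t: 30.37
eef_pos: [0.4749, -0.4221, 0.2282]
tool_rot: [-0.0, 0.997, -0.072, -0.002]
contact_force: [-0.2, 0.5, 0.7]
gripper_width: 0.003
grasp_force: 0.0
```

```bash
python3 - <<'E'
from h import *
st();inc((.477,-.4227,.196),GY)
c=cam('scene')
for ce,s,l in comps(mask(c['image'],(0,190,100),(3,255,255)),15): print(ce.round(1),s.tolist())
E
```

```text
t 30.37 p [ 0.4749 -0.4221  0.2282] x-axis [ 0.99  -0.143 -0.004] z [-0.004  0.001 -1.   ] q [ 0.96  0.46 -0.46  1.63  0.22  1.11 -1.27] w 0.003 g 0.0 F [-0.2  0.5  0.7]
inc [2.3, 0.3, 32.2] [0.0, 0.3, -0.0] rows>= 0.8
[175.3 237.5] [164, 232, 22, 11, 113]
[137.3 248.5] [128, 243, 20, 12, 143]
```

Now I press slowly, with a stop to read the force just before rim contact.

>>> step_arm --increments '[[[-1,2,0,4,0,0,0],[-1,2,0,8,0,0,0],[-1,2,0,12,0,0,0],[-1,2,0,16,0,0,0],[-1,2,0,20,0,0,0],[-1,2,0,24,0,0,0],[-1,2,0,27,0,0,0],[-1,2,0,29,0,0,0],[-1,2,0,30,0,0,0],[-1,2,0,30,0,0,0]]]'

```text
t: 31.25
eef_pos: [0.4777, -0.4225, 0.1989]
tool_rot: [0.0, 0.997, -0.071, -0.001]
contact_force: [1.5, -0.2, 3.1]
gripper_width: 0.001
grasp_force: 1.6
```

>>> step_arm --increments '[[[-1,0,0,0.5,0,0,0],[-1,0,0,1,0,0,0],[-1,0,0,1.5,0,0,0],[-1,0,0,2,0,0,0],[-1,0,0,2,0,0,0]]]'

```text
t: 31.67
eef_pos: [0.4777, -0.4225, 0.1971]
tool_rot: [0.0, 0.997, -0.071, -0.001]
contact_force: [1.7, -1.1, 2.8]
gripper_width: -0.0
grasp_force: 1.6
```

>>> step_arm --increments '[[[-1,0,0,0.5,0,0,0],[-1,0,0,1,0,0,0],[-1,0,0,1,0,0,0]]]'

```text
t: 31.92
eef_pos: [0.4778, -0.4225, 0.1962]
tool_rot: [0.0, 0.997, -0.071, -0.001]
contact_force: [0.4, -0.7, 4.3]
gripper_width: -0.003
grasp_force: 2.2
```

>>> step_arm --increments '[[[-1,0,0,0.5,0,0,0],[-1,0,0,0.5,0,0,0],[-1,0,0,0.5,0,0,0]]]'

```text
t: 32.17
eef_pos: [0.4778, -0.4225, 0.1962]
tool_rot: [0.0, 0.997, -0.071, -0.001]
contact_force: [0.4, 0.2, 8.2]
gripper_width: -0.001
grasp_force: 3.6
```

>>> step_arm --increments '[[[-1,0,0,0.5,0,0,0],[-1,0,0,0.5,0,0,0],[-1,0,0,0.5,0,0,0]]]'

```text
t: 32.42
eef_pos: [0.4778, -0.4225, 0.1961]
tool_rot: [0.001, 0.997, -0.071, -0.001]
contact_force: [-1.3, 0.4, 10.3]
gripper_width: 0.002
grasp_force: 5.0
```

```bash
python3 - <<'E'
from h import *
st()
c=cam('scene')
for ce,s,l in comps(mask(c['image'],(0,190,100),(3,255,255)),15): print(ce.round(1),s.tolist())
E
```

```text
t 32.42 p [ 0.4778 -0.4225  0.1961] x-axis [ 0.99  -0.142 -0.002] z [-0.003 -0.001 -1.   ] q [ 0.95  0.49 -0.45  1.66  0.24  1.05 -1.28] w 0.002 g 5.0 F [-1.3  0.4 10.3]
[177.7 243.5] [165, 238, 25, 11, 124]
[140.2 254.4] [133, 249, 15, 11, 110]
```

Rim contact is confirmed: z stopped at 0.196 and the force rose to 10 N. I hold, then ease off.

>>> step_arm --increments '[[[-1,0,0,0,0,0,0],[-1,0,0,0,0,0,0],[-1,0,0,0,0,0,0],[-1,0,0,0,0,0,0],[-1,0,0,0,0,0,0],[-1,0,0,0,0,0,0],[-1,0,0,0,0,0,0],[-1,0,0,0,0,0,0],[-1,0,0,0,0,0,0],[-1,0,0,0,0,0,0]]]'

```text
t: 33.3
eef_pos: [0.4778, -0.4225, 0.1961]
tool_rot: [0.001, 0.997, -0.071, -0.001]
contact_force: [-1.3, 0.6, 10.5]
gripper_width: -0.001
grasp_force: 5.0
```

>>> step_arm --increments '[[[-1,0,0,0,0,0,0],[-1,0,0,0,0,0,0],[-1,0,0,0,0,0,0],[-1,0,0,0,0,0,0],[-1,0,0,0,0,0,0],[-1,0,0,0,0,0,0],[-1,0,0,0,0,0,0],[-1,0,0,0,0,0,0],[-1,0,0,0,0,0,0],[-1,0,0,0,0,0,0]]]'

```text
t: 34.13
eef_pos: [0.4777, -0.4225, 0.1961]
tool_rot: [0.001, 0.997, -0.071, -0.001]
contact_force: [-0.7, 0.4, 9.6]
gripper_width: -0.001
grasp_force: 5.0
```

>>> step_arm --increments '[[[-1,0,0,-2,0,0,0],[-1,0,0,-6,0,0,0],[-1,0,0,-12,0,0,0],[-1,0,0,-18,0,0,0],[-1,0,0,-24,0,0,0],[-1,0,0,-32,0,0,0],[-1,0,0,-45,0,0,0],[-1,0,0,-65,0,0,0],[-1,0,0,-80,0,0,0],[-1,0,0,-80,0,0,0]]]'

```text
t: 34.97
eef_pos: [0.4791, -0.423, 0.2791]
tool_rot: [0.002, 0.997, -0.071, 0.001]
contact_force: [1.0, 0.2, 0.1]
gripper_width: 0.002
grasp_force: 0.0
```

>>> step_arm --increments '[[[-1,-35,0,0,0,0,0],[-1,-75,0,0,0,0,0],[-1,-113,0,0,0,0,0],[0.6,-113,0,0,0,0,0],[0.6,-113,0,0,0,0,0],[0.6,-113,0,0,0,0,0]]]'

```text
t: 35.47
eef_pos: [0.3663, -0.4063, 0.2755]
tool_rot: [0.0, 0.997, -0.071, -0.001]
contact_force: [0.2, 0.1, 0.6]
gripper_width: 0.418
grasp_force: 0.0
```

```bash
python3 - <<'E'
from h import *
st();inc((.3634,-.4062,.0213),GY)
c=cam('scene')
for ce,s,l in comps(mask(c['image'],(0,190,100),(3,255,255)),15): print(ce.round(1),s.tolist())
tubrim(c,GC,GY);tubrim(cam('top'),GC,GY)
for h in handle(cam('top')): print(h[0],h[1:4])
E
```

```text
t 35.47 p [ 0.3663 -0.4063  0.2755] x-axis [ 0.99  -0.142 -0.002] z [-0.003 -0.    -1.   ] q [ 1.11  0.26 -0.47  1.78  0.13  1.13 -1.11] w 0.418 g 0.0 F [0.2 0.1 0.6]
inc [-2.3, 0.1, 254.2] [0.0, 0.1, 0.0] rows>= 6.1
[180.6 236.6] [170, 231, 23, 12, 160]
[137.6 248.4] [128, 243, 20, 12, 145]
{'+x': (np.float64(3.3), -1.2, 9, -6.6), '-x': (np.float64(1.3), 0.4, 11, -2.1), '+y': (np.float64(-0.2), -0.4, 14, -7.1), '-y': (np.float64(1.3), -0.4, 14, -2.2)}
{'+x': (np.float64(3.3), 1.0, 10, -5.4), '-x': (np.float64(-2.7), 1.1, 15, -10.2), '+y': (np.float64(2.3), 0.6, 21, -9.3), '-y': (np.float64(-0.7), 0.1, 14, -0.8)}
[228.6  122.28] (np.int32(75), array([0.79737565, 0.27742199]), np.float64(-48.06336841013219))
[250.19927096 219.71202916] (np.int32(823), array([0.52623485, 0.18963439]), np.float64(-162.00217863733513))
[474.64615385 284.46153846] (np.int32(65), array([ 0.39530478, -0.40784806]), np.float64(-8.340186359494204))
[286.14444444 283.4       ] (np.int32(90), array([0.36581289, 0.08002536]), np.float64(-94.20656309001554))
```

The bar is back up at (137.6,248.4), its original pixel. I regrasp the handle.

>>> step_arm --increments '[[[0.6,-2,0,40,0,0,0],[0.6,-2,0,80,0,0,0],[0.6,-2,0,120,0,0,0],[0.6,-2,0,160,0,0,0],[0.6,-2,0,200,0,0,0],[0.6,-2,0,230,0,0,0],[0.6,-2,0,245,0,0,0],[0.6,-2,0,252,0,0,0],[0.6,-2,0,254,0,0,0],[0.6,-2,0,254,0,0,0]]]'

```text
t: 36.45
eef_pos: [0.3643, -0.4062, 0.0214]
tool_rot: [0.0, 0.997, -0.071, -0.001]
contact_force: [-0.6, 0.3, 0.9]
gripper_width: 0.801
grasp_force: 0.0
```

>>> step_arm --increments '[[[-1,0,0,0,0,0,0],[-1,0,0,0,0,0,0],[-1,0,0,0,0,0,0],[-1,0,0,0,0,0,0],[-1,0,0,0,0,0,0],[-1,0,0,0,0,0,0],[-1,0,0,0,0,0,0]]]' --force 60

```text
t: 37.03
eef_pos: [0.3636, -0.4066, 0.0224]
tool_rot: [0.001, 0.997, -0.071, -0.001]
contact_force: [-1.1, 1.0, 7.1]
gripper_width: 0.207
grasp_force: 59.3
```

>>> step_arm --increments '[[[-1,0,-5,0,0,0,0],[-1,0,-15,0,0,0,0],[-1,0,-31,0,0,0,0],[-1,0,-48,0,0,0,0],[-1,0,-65,0,0,0,0],[-1,0,-82,0,0,0,0],[-1,0,-99,0,0,0,0],[-1,0,-116,0,0,0,0],[-1,0,-133,0,0,0,0],[-1,0,-145,0,0,0,0]]]'

```text
t: 37.87
eef_pos: [0.3851, -0.2629, 0.0223]
tool_rot: [0.001, 0.997, -0.072, -0.0]
contact_force: [-0.1, -5.6, 5.5]
gripper_width: 0.199
grasp_force: 59.3
```

```bash
cat >> h.py <<'E'
MC=np.array([.532,-.2125]);MY=-42.7
E
python3 - <<'E'
from h import *
st();g=tubgoal(MC,MY);print(g);inc(g,MY);slerp(g,MY,0,2)
E
```

```text
t 37.87 p [ 0.3851 -0.2629  0.0223] x-axis [ 0.99  -0.143 -0.   ] z [-0.    -0.003 -1.   ] q [ 0.77  0.5  -0.37  2.18  0.36  0.53 -1.58] w 0.199 g 59.3 F [-0.1 -5.6  5.5]
[ 0.44821974 -0.1351898   0.0211    ]
inc [44.2, -135.4, 0.8] [0.1, -0.0, 34.5] rows>= 4.8
sub [22.1, -67.7, 0.4] [0.07, -0.02, 17.23]
sub [1.1, -71.2, 0.5] [0.07, -0.02, 17.23]
```

>>> step_arm --increments '[[[-1,2,-7,0,0,0,1.7],[-1,4,-14,0,0,0,3.4],[-1,7,-20,0,0,0,5.2],[-1,9,-27,0,0,0,6.9],[-1,11,-34,0,0,0,8.6],[-1,13,-41,0,0,0,10.3],[-1,15,-47,0,0,0,12.1],[-1,18,-54,0,0,0,13.8],[-1,20,-61,0,0,0,15.5],[-1,22,-68,0,0,0,17.2]]]'

```text
t: 38.7
eef_pos: [0.4152, -0.2006, 0.0222]
tool_rot: [0.002, 0.975, -0.222, -0.001]
contact_force: [-4.2, -5.7, 9.6]
gripper_width: 0.196
grasp_force: 60.0
```

>>> step_arm --increments '[[[-1,0,-8,0,0,0,1.9],[-1,0,-16,0,0,0,3.8],[-1,0,-24,0,0,0,5.7],[-1,0,-32,0,0,0,7.6],[-1,1,-40,0,0,0,9.5],[-1,1,-48,0,0,0,11.5],[-1,1,-56,0,0,0,13.4],[-1,1,-63,0,0,0,15.3],[-1,1,-70,0,0,0,17.2],[-1,1,-71,0,0,0,17.2]]]'

```text
t: 39.53
eef_pos: [0.4476, -0.1354, 0.0221]
tool_rot: [0.001, 0.931, -0.365, -0.0]
contact_force: [-1.9, -5.2, 8.4]
gripper_width: 0.204
grasp_force: 59.8
```

>>> step_arm --increments '[[[-1,0,0,0,0,0,0],[-1,0,0,0,0,0,0]]]'

```text
t: 39.7
eef_pos: [0.4476, -0.1355, 0.0221]
tool_rot: [0.001, 0.931, -0.364, -0.0]
contact_force: [-0.3, -2.1, 9.0]
gripper_width: 0.201
grasp_force: 59.8
```

```bash
python3 - <<'E'
from h import *
st();g=tubgoal(MC,MY);inc(g,MY)
tubrim(cam('scene'),MC,MY);tubrim(cam('top'),MC,MY)
E
```

```text
t 39.7 p [ 0.4476 -0.1355  0.0221] x-axis [ 0.735 -0.678  0.001] z [-0.001 -0.002 -1.   ] q [ 0.34  0.48 -0.21  2.18  0.21  0.5  -2.35] w 0.201 g 59.8 F [-0.3 -2.1  9. ]
inc [0.2, -0.6, 1.0] [0.1, -0.0, 0.0] rows>= 0.0
{'+x': (np.float64(1.3), 0.4, 22, -7.4), '-x': (np.float64(1.3), -0.9, 14, -5.6), '+y': (np.float64(-2.2), -0.4, 23, -7.9), '-y': (np.float64(5.3), 0.2, 23, -1.9)}
{'+x': (np.float64(1.3), 0.2, 23, -4.9), '-x': (np.float64(5.8), 0.6, 5, -0.5), '+y': (np.float64(0.3), -0.3, 23, -7.4), '-y': (np.float64(0.8), -0.6, 17, -6.9)}
```

>>> step_arm --increments '[[[0.3,0,0,0,0,0,0],[0.6,0,0,0,0,0,0],[0.6,0,0,0,0,0,0],[0.6,0,0,0,0,0,0],[0.6,0,0,0,0,0,0],[0.6,0,0,-20,0,0,0],[0.6,0,0,-60,0,0,0],[0.6,0,0,-100,0,0,0],[0.6,0,0,-140,0,0,0],[0.6,0,0,-180,0,0,0]]]'

```text
t: 40.63
eef_pos: [0.4466, -0.1343, 0.2027]
tool_rot: [0.001, 0.932, -0.363, -0.002]
contact_force: [1.2, -0.3, 0.1]
gripper_width: 0.802
grasp_force: 0.0
```

>>> step_arm --increments '[[[0.6,0,0,-100,0,0,0],[0.6,0,0,-100,0,0,0],[0.6,0,0,-100,0,0,0],[0.6,0,-60,-100,0,0,0],[0.6,0,-100,-100,0,0,0],[0.6,0,-100,-100,0,0,0],[0.6,0,-100,-100,0,0,0],[0.6,0,-100,-100,0,0,0]]]'

```text
t: 41.3
eef_pos: [0.5152, -0.0601, 0.3002]
tool_rot: [0.001, 0.932, -0.362, -0.002]
contact_force: [-0.8, -0.8, 0.4]
gripper_width: 0.798
grasp_force: 0.0
```

```bash
python3 - <<'E'
from h import *
st()
c=cam('scene');save(c,'fin.png',s=1.25)
tubrim(c,MC,MY)
c=cam('top')
for h in handle(c): print(h[0],h[1:4])
a=np.radians(18);R=np.array([[np.cos(a),-np.sin(a)],[np.sin(a),np.cos(a)]])
m=mask(c['image'],(105,140,60),(125,255,255));W=np.array([ray(c,q,0)[:2] for q in np.argwhere(m>0)[:,::-1].astype(float)])
L=(W-[.545,.204])@R*1000;L=L[(abs(L)<80).all(1)];print('mat blue extent',L.min(0),L.max(0))
E
```

```text
t 41.3 p [ 0.5152 -0.0601  0.3002] x-axis [ 0.738 -0.675 -0.003] z [-0.004 -0.    -1.   ] q [ 0.31  0.18 -0.36  1.82  0.07  1.16 -2.38] w 0.798 g 0.0 F [-0.8 -0.8  0.4]
{'+x': (np.float64(1.8), 0.6, 23, -7.4), '-x': (np.float64(0.3), -0.9, 15, -1.7), '+y': (np.float64(-2.2), 0.0, 23, -7.9), '-y': (np.float64(5.3), -0.0, 23, -2.2)}
[228.62162162 122.21621622] (np.int32(74), array([0.79756833, 0.27738232]), np.float64(-50.032236759140034))
[250.33251834 219.93276284] (np.int32(818), array([0.52566377, 0.18922001]), np.float64(-162.00221248578097))
[286.36170213 283.43617021] (np.int32(94), array([0.36575813, 0.07945558]), np.float64(-86.21449127652903))
mat blue extent [-61.67167411 -62.14586983] [79.17043364 63.9766757 ]
```

View pics/fin.png

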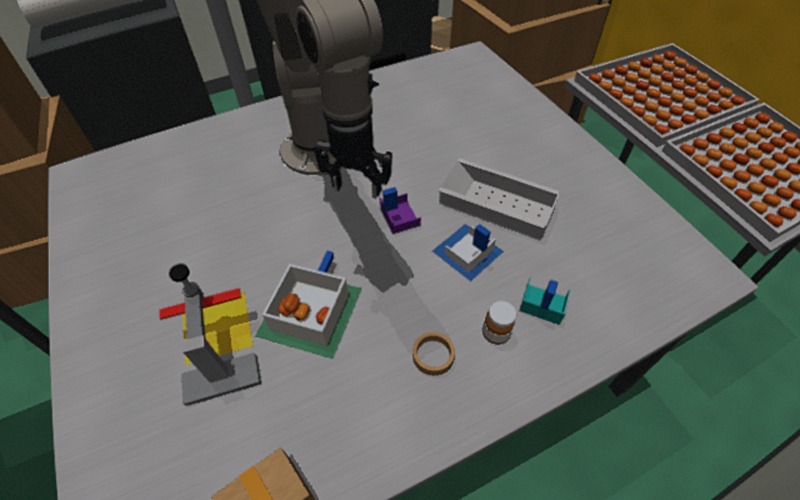

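The final view shows:
- The tray at (498,198) is empty.
- The four fruit are in the tub at (308,303), centred on the green mat.
- The scoop is on its blue mat at (468,247), and the gauge is up.
- The jar, tape and look-alikes are where they started.

I hand it in.

```bash
python3 -c "
from station import bot
print(bot.hand_in())"
```

```text
the job is handed in; nothing more can be done
None
```

I handed the job in after about 41 s with every step done: all four persimmons in the tub, scoop on its blue mat, gauge held on the rim for about two seconds, tub centred on the green mat; the hand-in gave no verdict.

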